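# Re-zero the sample mill and set it four clicks open

## Task

The bench sample mill has just been cleaned and its setting is lost. Turn the ribbed adjustment ring on top of it clockwise until you feel the burrs touch, without wringing it tight, then back it off exactly four clicks and let go. Leave the cup under its spout, the petri dish and the beaker where they stand.

Things in the scene. Friction and masses are not known exactly. Their poses are not given: they have to be found in the camera images.
- adjust_ring: ribbed black ring on top of the sample mill, 58 mm across, 30 mm high, open funnel mouth. Origin on its turning axis at its underside, 193 mm above the bench; z up. It only turns about z; clockwise from above closes the burrs. Under it a neck 43 mm across, 16 mm high, stands on the 89 mm flange: fingertips may reach 14 mm below its underside
- ring_grip (a point): middle of the ring, on its axis, 15 mm above its underside: height to grip at. The ring clicks 24 times a turn (every 15 degrees): a spring plunger resists with up to 0.13 N m on the way from one click to the next, and pulls the ring into the nearest click when it is let go and holds it there. It may be turned by open-handed regrasping
- ring_index (a point): small bare-metal index rib on the ring's top rim, 26 mm off its axis, turns with it. It does not tell where the burrs meet; that differs each time the mill is put together, 5 to 11 clicks clockwise of the start
- fixed_burr (a point): centre of the fixed burr's working face inside the mill; z up. The burrs first touch right in a click position. From there on they stop the ring springily, with about 8 N m per radian of further turn (2 N m a click), and it springs back to the touch when let go. Over about 1 N m they are wrung together and spoilt
- moving_burr_face (a point): centre of the moving burr's working face inside the mill. Touching, it is level with fixed_burr; each click of the ring counter-clockwise lifts it by 0.03 mm, so four clicks are 0.12 mm, far too little to be measured from outside
- mill: the bench sample mill, screwed down: foot 182 x 122 mm, motor housing at its back, round aluminium grinding head at its front, flange top 177 mm above the bench; only neck and ring stand higher. Origin on the bench under the ring's axis; x points to the motor housing, z up
- catch_cup_centre (a point): small white catch cup, loose, on the mill's foot under the spout, 70 mm across, 50 mm high; the point is its centre, half-way up. Bystander
- petri_centre (a point): closed petri dish, 91 mm across, 14 mm high, loose on the bench to the left; the point is its centre. Bystander
- beaker_centre (a point): translucent beaker, 72 mm across, 90 mm high, loose on the bench to the right; the point is its centre. Bystander

How it is judged:
On the way:
1. the ring has been turned clockwise until the burrs touch (z of moving_burr_face in the frame of fixed_burr below 6e-06 m), for 0.1 s.
At the end, for the whole second after the job is handed in: the moving burr rests four clicks (0.12 mm, to within 0.4 click or 0.012 mm) off the fixed burr, after having touched it; the ring is at rest (z of moving_burr_face in the frame of fixed_burr between 0.000108 and 0.000132 m and angular speed of adjust_ring below 0.1 rad/s).
It fails at once if the burrs are wrung together: more than about 1 N m on the ring after they touch (z of moving_burr_face in the frame of fixed_burr below -1.4e-05 m).
It fails at once if the cup is pushed from under the spout (distance of catch_cup_centre from where it was at the start of the episode above 0.015 m).
It fails at once if the petri dish or the beaker is disturbed (distance of any of petri_centre, beaker_centre from where it was at the start of the episode above 0.02 m).
It also fails if it takes over 72 s, if anything falls off the work surface, if the arm or the gripper's body presses on something with over 40 N, if the wrist force passes 120 N, or if a joint passes its speed limit or range.

## Robot

A 6-joint arm with a two-finger parallel gripper is mounted at the origin on a cart in front of the work surface, level with it; the furniture and walls round the work are solid. World frame = base frame: x ahead of the robot, y to its left, z up, the work surface at z = 0. Lengths are in m, angles in rad, forces in N, time in s.
With the tool pointing down it reaches from about 0.35 to 0.875 m from the base axis. Payload 4.2 kg.
Tool frame: the origin (TCP) lies at the very end of the fingers, on their centre line; the grasp point (between the pads) lies 19 mm behind it; x points along the fingers, y is the direction in which the jaws open and shut, and the axes are right-handed (so a half turn about x gives the same grasp; the last joint's range is limited). The gripper opens to 85 mm and grips with 20 to 120 N. Pads are 22 mm wide; open, the fingers measure 114 mm over their backs; the gripper's body (76 mm by 85 mm) begins 54 mm behind the grasp point. The pads swing forward as they close: fully open they stand 13 mm farther back than shut.
Start: joints at [-0.911, 0.385, 0.008, 0, -1.194, -0.259], TCP at [0.244, -0.575, 0.198] pointing down, gripper open.
Joint ranges: [-3.14, 3.14], [-1.21, 2.06], [-1.07, 1.41], [-3.16, 2.05], [-2.99, -0.16], [-3.1, 3.1]. Speed limits (rad/s): [2.79, 2.79, 3.14, 3.14, 3.14, 3.14].

## Interface

Orientations are given as a 3x3 rotation matrix whose columns are the frame's x, y, z axes.
In Python, from bench import ctrl gives the robot as it stands.
- The arm moves only by the tool step_arm, never from a script. Its argument "plan" is a list of rows, each a list of 3 entries, a list of its own where there are three numbers: the shift along the tool's x, y, z in mm, then the turn, a rotation vector about the tool's x, y, z in rad, then the opening, from 0 (shut) to 1 (fully open). In form: [[[dx, dy, dz], [ax, ay, az], fingers], ...]. A call has 1 to 12 rows; each row is the pose to reach, as a shift and turn from the pose measured when the call began, along the tool's axes at that moment; what a row does not reach only later rows make up. A row lasts 1/12 s, in which the tool goes at most 41.7 mm and 7.16 degrees, less where a joint would pass 70% of its speed; a pose out of reach is approached as far as the arm can. A call with a gripper value outside its range is refused whole. The fingers move at their own pace and stop on an object; the grip force is fixed at half the most. Time passes only in rows, so rows that repeat a pose let the fingers close. It gives the time, the measured TCP pose, the force and the opening at its end, in the units of the state.
- ctrl.observe(): the state, without advancing time (a new reading comes with each control period).
- ctrl.grab_frame(name): name is "side" or "top" or "wrist"; returns the picture (420x560x3 uint8, blue, green, red); there is no depth.
- ctrl.camera_params(name): a dict with "fx", "fy", "cx", "cy" (pixels), "D" ([k1, k2, p1, p2, k3] as OpenCV has them; the pictures are not rectified), "R" (3x3) and "t" (3): a world point X has camera coordinates R X + t. Camera axes: x right, y down, z forward; pixel columns grow to the right and rows downward; lengths in m; the calibration is good to about 2 mm. A picture is of the moment at which its call begins: read the wrist's pose just before it. camera_params takes no time and is no camera call; for the wrist camera it gives the pose at the moment of the call.
- ctrl.hand_in(): hands the job in, once; it reports no verdict.
The state is a dict: "time_s": time; "joints": joint angles; "joint_vel": joint speeds; "joint_torque": joint torques, N m; "position": TCP position; "orientation": TCP orientation; "ft_force": force on the tool from outside, world axes, zero at the start; "ft_torque": the same for the moment, N m; "grip_width": finger opening in m.
Only numpy, scipy, OpenCV 4.12 (cv2) and the standard library are available. Lean on these libraries where they do the work, as an engineer would, in place of code of your own. Each camera call takes 0.05 s, during which the arm holds its last target.

## Working session

There is one attempt and no reset: what is moved stays moved. The work goes in short steps, Python scripts to look and compute and a tool call to move; the robot and the scene stay as the last step left them, time stands still between calls to the robot, and variables do not carry over. Pictures are saved under pics/ and viewed, and the job is handed in when it is done.

Besides the shell and the picture viewer there is one more tool, called after "Call:" as a command line: name --argument value ..., lists and objects as JSON in quotes. step_arm: Moves the arm, as the interface text tells. Its arguments: {"type":"object","properties":{"plan":{"type":"array"}},"required":["plan"]}

```bash
ls; mkdir -p pics; python3 - <<'E'
from bench import ctrl
import cv2
s=ctrl.observe()
for k,v in s.items(): print(k,v)
for n in ["side","top","wrist"]:
    p=ctrl.camera_params(n); print(n,p)
    cv2.imwrite(f"pics/{n}0.png",ctrl.grab_frame(n))
E
```

```text
pics
time_s 0.0
joints [-9.11362871e-01  3.85612818e-01  6.64107821e-03 -4.97411264e-04
 -1.19405739e+00 -2.58577603e-01]
joint_vel [-6.16733068e-04 -5.97632564e-05  1.37542034e-03 -1.26418930e-03
 -4.17617265e-04 -9.92634969e-04]
joint_torque [-8.37448988e-05 -3.92289770e+01  1.88403511e+01  4.18616742e+00
 -4.67674530e-03  1.97548951e-05]
position [ 0.24361757 -0.57484093  0.19659395]
orientation [[-1.00238602e-03 -3.90036383e-01  9.20798900e-01]
 [ 2.04801007e-03  9.20796631e-01  3.90037652e-01]
 [-9.99997400e-01  2.27677371e-03 -1.24195228e-04]]
ft_force [-0.63106443  0.77801549  0.18793592]
ft_torque [ 0.03049954 -0.01546526  0.01180578]
grip_width 0.08516195651683584
side {'fx': 459.2403714276214, 'fy': 459.2403714276214, 'cx': 278.576520644223, 'cy': 208.4733101771961, 'D': array([0.02962375, 0.        , 0.        , 0.        , 0.        ]), 'R': array([[-0.96415954, -0.26471215, -0.01799586],
       [-0.08046996,  0.35637839, -0.93087004],
       [ 0.25282595, -0.8960591 , -0.364907  ]]), 't': array([0.49109444, 0.13704208, 0.96765599])}
top {'fx': 384.8347515012717, 'fy': 384.8347515012717, 'cx': 279.535362805027, 'cy': 203.89102299502528, 'D': array([-0.06358009,  0.        ,  0.        ,  0.        ,  0.        ]), 'R': array([[ 0.07060112, -0.99750267, -0.0019775 ],
       [-0.97184255, -0.0683379 , -0.22550387],
       [ 0.22480558,  0.01784265, -0.97424026]]), 't': array([0.09472393, 0.51128319, 0.88585812])}
wrist {'fx': 328.1645317545445, 'fy': 328.1645317545445, 'cx': 282.2755516959357, 'cy': 211.7121990442868, 'D': array([0.01072739, 0.        , 0.        , 0.        , 0.        ]), 'R': array([[-0.38922041,  0.92114268,  0.00190854],
       [ 0.87712271,  0.36998572,  0.30621286],
       [ 0.2813596 ,  0.12085832, -0.95196115]]), 't': array([ 0.62490004, -0.04055451,  0.37930432])}
```

View pics/side0.png

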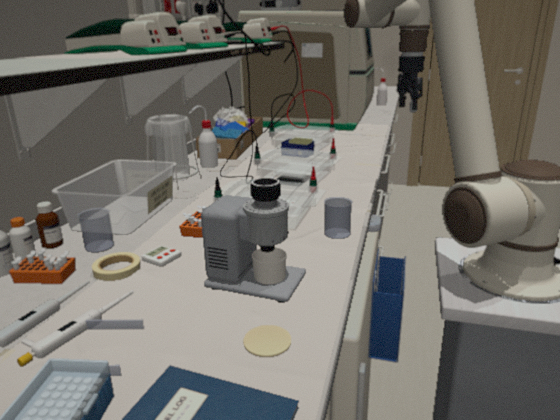

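View pics/top0.png

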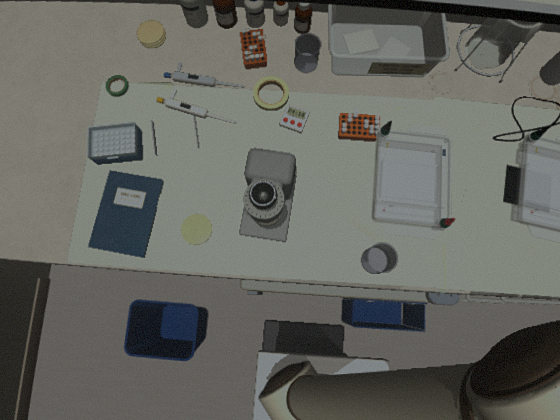

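View pics/wrist0.png

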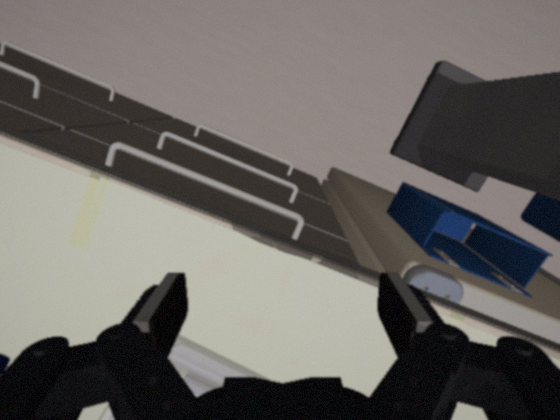

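```bash
cat > h.py <<'E'
import numpy as np, cv2
def ray(p,uv):
    K=np.array([[p['fx'],0,p['cx']],[0,p['fy'],p['cy']],[0,0,1]])
    n=cv2.undistortPoints(np.array([[uv]],float),K,np.array(p['D'])).ravel()
    d=p['R'].T@np.array([n[0],n[1],1]); c=-p['R'].T@p['t']; return c,d
def plane(p,uv,z):
    c,d=ray(p,uv); return c+d*(z-c[2])/d[2]
def proj(p,X):
    K=np.array([[p['fx'],0,p['cx']],[0,p['fy'],p['cy']],[0,0,1]])
    r,_=cv2.Rodrigues(p['R']); return cv2.projectPoints(np.array(X,float).reshape(-1,1,3),r,p['t'],K,np.array(p['D']))[0].reshape(-1,2)
def two(p,a,q,b):
    c1,d1=ray(p,a);c2,d2=ray(q,b)
    A=np.stack([d1,-d2],1);s=np.linalg.lstsq(A,c2-c1,rcond=None)[0]
    P,Q=c1+d1*s[0],c2+d2*s[1];return (P+Q)/2,np.linalg.norm(P-Q)
E
python3 - <<'E'
import cv2
t=cv2.imread('pics/top0.png')[140:250,210:320]; s=cv2.imread('pics/side0.png')[160:300,200:340]
cv2.imwrite('pics/tc.png',cv2.resize(t,None,fx=5,fy=5,interpolation=2)); cv2.imwrite('pics/sc.png',cv2.resize(s,None,fx=4,fy=4,interpolation=2))
E
```

```text
(no output)
```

View pics/tc.png

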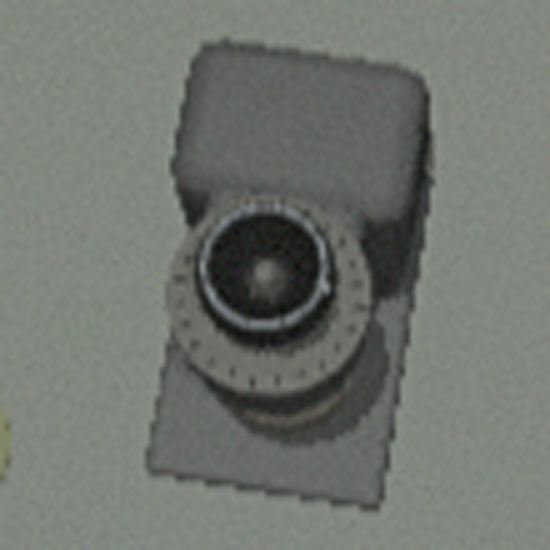

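View pics/sc.png

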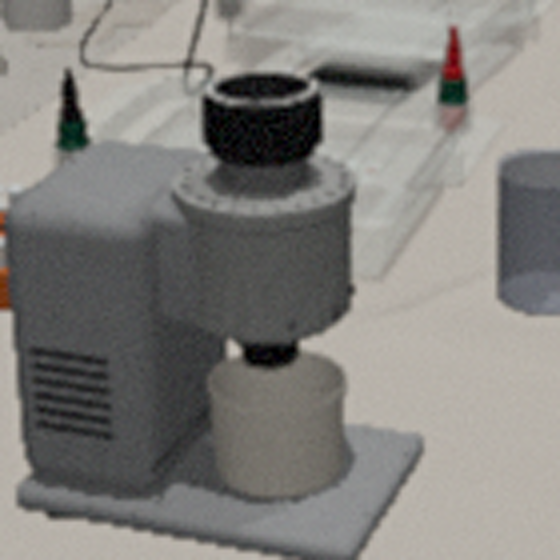

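```bash
python3 - <<'E'
from bench import ctrl
from h import *
t=ctrl.camera_params('top');s=ctrl.camera_params('side')
print(plane(t,(262.2,193.2),.223),plane(s,(265.5,181.8),.223),two(t,(262.2,193.2),s,(265.5,181.8)))
for n,a in dict(cornL=(240,234),cornR=(286,241),idx=(275,197.5)).items(): print(n,plane(t,a,.223 if n=='idx' else 0.015))
print(plane(t,(197,229),.014),plane(t,(376,258),.09), plane(s,(265,340),.014),plane(s,(338,203),.09))
print(ctrl.observe()['time_s'])
E
```

```text
[0.48513006 0.16411247 0.223     ] [0.48458233 0.1674152  0.223     ] (array([0.48550182, 0.164206  , 0.22188879]), np.float64(0.0001709798002026115))
cornL [0.42846317 0.22542783 0.015     ]
cornR [0.41895965 0.1082836  0.015     ]
idx [0.47798412 0.13754782 0.223     ]
[0.43350231 0.33606767 0.014     ] [ 0.38393278 -0.10103905  0.09      ] [0.43470741 0.35496192 0.014     ] [ 0.38467997 -0.10009381  0.09      ]
0.15
```

Call:
step_arm --plan '[[[-40, 0, 0], [0, 0, 0], 1], [[-80, 20, 20], [-0.12, 0, 0], 1], [[-120, 50, 40], [-0.24, 0, 0], 1], [[-120, 80, 70], [-0.36, 0, 0], 1], [[-120, 110, 96], [-0.48, 0, 0], 1], [[-120, 140, 122], [-0.6, 0, 0], 1], [[-120, 170, 148], [-0.72, 0, 0], 1], [[-120, 200, 174], [-0.84, 0, 0], 1], [[-120, 230, 200], [-0.96, 0, 0], 1], [[-120, 260, 226], [-1.08, 0, 0], 1], [[-120, 290, 252], [-1.2, 0, 0], 1], [[-120, 320, 278], [-1.32, 0, 0], 1]]'

```text
time_s: 1.15
position: [0.3747, -0.1701, 0.3174]
orientation: [[-0.0, -0.988, -0.155], [0.002, -0.155, 0.988], [-1.0, 0.0, 0.002]]
ft_force: [1.3, -0.6, 0.7]
grip_width: 0.0855
```

```bash
cat > mv.py <<'E'
import numpy as np,sys
from bench import ctrl
def rel(P,psi=None):
    s=ctrl.observe();R=s['orientation'];d=R.T@(np.array(P)-s['position'])*1e3
    y=R[:,1];cur=np.arctan2(y[1],y[0])
    print('j',s['joints'].round(3),'pos',s['position'].round(4),'psi',round(cur,3),'F',s['ft_force'].round(2),'T',s['ft_torque'].round(3),'w',round(s['grip_width'],4),'t',s['time_s'])
    print('shift',d.round(1),'tilt',R[2].round(4)); 
E
python3 -c "
from mv import *;rel([.485,.165,.32])"
```

```text
j [-0.029 -0.063 -0.242 -0.002 -1.391  0.185] pos [ 0.3747 -0.1701  0.3174] psi -2.986 F [ 1.25 -0.6   0.68] T [-0.057 -0.141 -0.001] w 0.0855 t 1.15
shift [  -2.1 -160.9  313.9] tilt [-1.      0.      0.0017]
```

Call:
step_arm --plan '[[[0, -18, 35], [-0.12, 0, 0], 1], [[0, -36, 70], [-0.24, 0, 0], 1], [[0, -54, 105], [-0.36, 0, 0], 1], [[0, -72, 140], [-0.48, 0, 0], 1], [[0, -90, 175], [-0.6, 0, 0], 1], [[0, -108, 210], [-0.72, 0, 0], 1], [[0, -126, 245], [-0.84, 0, 0], 1], [[0, -144, 280], [-0.96, 0, 0], 1], [[-2, -155, 302], [-1.08, 0, 0], 1], [[-2, -161, 314], [-1.2, 0, 0], 1], [[-2, -161, 314], [-1.32, 0, 0], 1], [[-2, -161, 314], [-1.44, 0, 0], 1]]'

```text
time_s: 2.15
position: [0.485, 0.1662, 0.319]
orientation: [[-0.002, 0.032, -0.999], [0.001, -0.999, -0.032], [-1.0, -0.001, 0.002]]
ft_force: [-0.1, -0.8, 0.1]
grip_width: 0.0853
```

Call:
step_arm --plan '[[[0, 0, 0], [-0.12, 0, 0], 1], [[0, 0, 0], [-0.24, 0, 0], 1], [[0, 0, 0], [-0.32, 0, 0], 1], [[0, 0, 0], [-0.32, 0, 0], 1]]'

```text
time_s: 2.48
position: [0.4847, 0.1662, 0.3187]
orientation: [[-0.003, 0.346, -0.938], [0.001, -0.938, -0.346], [-1.0, -0.001, 0.002]]
ft_force: [0.4, -0.4, 0.1]
grip_width: 0.0856
```

```bash
python3 - <<'E'
from mv import *
import cv2
from h import *
rel([.485,.165,.32])
p=ctrl.camera_params('wrist');im=ctrl.grab_frame('wrist');cv2.imwrite('pics/w1.png',im)
cv2.imwrite('pics/t1.png',ctrl.grab_frame('top'))
print(proj(p,[.485,.165,.223]),-p['R'].T@p['t'])
E
```

```text
j [ 0.646  0.128 -0.041 -0.002 -1.404  1.279] pos [0.4847 0.1662 0.3187] psi -1.217 F [ 0.37 -0.44  0.08] T [ 0.007 -0.012  0.008] w 0.0856 t 2.4833
shift [-1.3  1.2  0.2] tilt [-1.     -0.0014  0.0023]
[[282.9763523  202.28404852]] [0.55916    0.19256889 0.49403811]
```

View pics/w1.png

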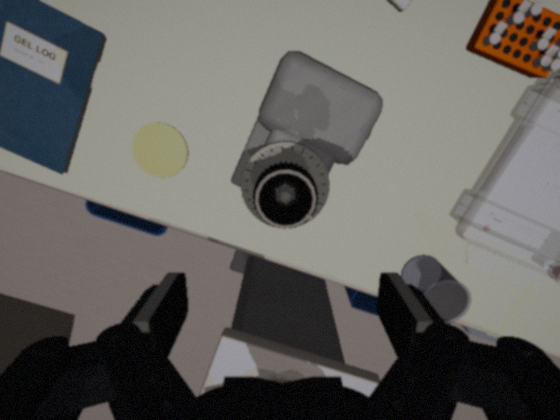

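```bash
python3 - <<'E'
import cv2
s=cv2.imread('pics/w1.png')[130:240,230:340]
cv2.imwrite('pics/w1c.png',cv2.resize(s,None,fx=6,fy=6,interpolation=2))
E
```

```text
(no output)
```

View pics/w1c.png

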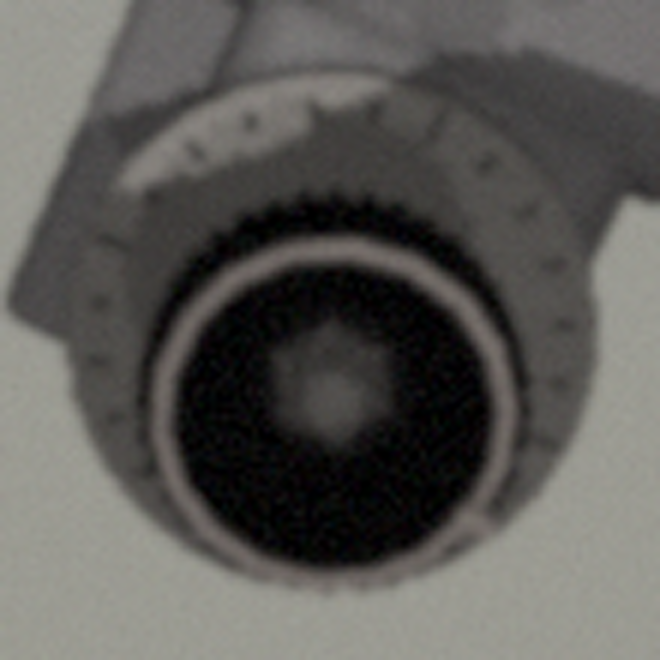

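```bash
python3 - <<'E'
from bench import ctrl
from h import *
p=ctrl.camera_params('wrist')
c=plane(p,(285.4,197.9),.223);i=plane(p,(309.6,216.6),.223)
print(c,i,np.linalg.norm(i-c),np.degrees(np.arctan2(*(i-c)[1::-1])))
E
```

```text
[0.48944729 0.16434484 0.223     ] [0.48080528 0.13867029 0.223     ] 0.02708997356963535 -108.60315813289635
```

Call:
step_arm --plan '[[[35, 2, -1], [0, 0, 0], 1], [[66, 2.4, -1.6], [0, 0, 0], 1], [[66, 2.4, -1.6], [0, 0, 0], 1], [[66, 2.4, -1.6], [0, 0, 0], 1]]'

```text
time_s: 2.92
position: [0.4866, 0.1638, 0.2521]
orientation: [[-0.005, 0.342, -0.94], [-0.002, -0.94, -0.342], [-1.0, 0.0, 0.005]]
ft_force: [0.8, -0.6, 0.4]
grip_width: 0.0852
```

```bash
python3 - <<'E'
from mv import *
import cv2
from h import *
rel([.487,.1645,.255])
p=ctrl.camera_params('wrist');im=ctrl.grab_frame('wrist');cv2.imwrite('pics/w2.png',im)
np.savez('pics/w2.npz',**p)
t=proj(p,[.487,.1645,.223])[0];print(t)
s=im[100:260,200:360]
cv2.imwrite('pics/w2c.png',cv2.resize(s,None,fx=4,fy=4,interpolation=2))
E
```

```text
j [ 6.400e-01  1.600e-01 -1.650e-01 -1.000e-03 -1.251e+00  1.280e+00] pos [0.4866 0.1638 0.2521] psi -1.222 F [ 0.79 -0.6   0.37] T [-0.009 -0.093 -0.01 ] w 0.0852 t 2.9167
shift [-2.9 -0.5 -0.6] tilt [-1.0e+00  3.0e-04  5.1e-03]
[280.43742969 228.99838153]
```

View pics/w2c.png

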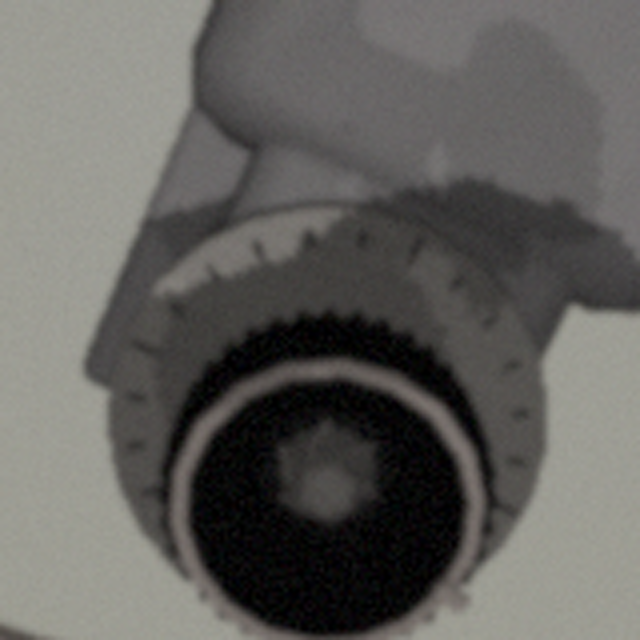

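```bash
python3 - <<'E'
from h import *
im=cv2.imread('pics/w2.png');s=im[170:290,220:340]
cv2.imwrite('pics/w2d.png',cv2.resize(s,None,fx=5,fy=5,interpolation=2))
g=cv2.cvtColor(im,cv2.COLOR_BGR2GRAY).astype(float)
# radial: from centre outwards, dark funnel -> bright rim inner edge
c0=np.array([282,226.]);pts=[]
g2=cv2.GaussianBlur(g,(0,0),1)
for a in np.arange(0,2*np.pi,np.pi/60):
    r=np.arange(22,50,.25);xy=c0[:,None]+r*np.array([[np.cos(a)],[np.sin(a)]])
    v=cv2.remap(g2.astype(np.float32),xy[0].astype(np.float32)[None],xy[1].astype(np.float32)[None],1)[0]
    k=np.argmax(v>75)
    if v[k]>75: pts.append(xy[:,k])
pts=np.array(pts,np.float32);e=cv2.fitEllipse(pts);print(len(pts),e)
p=dict(np.load('pics/w2.npz'))
print(plane(p,e[0],.223), plane(p,e[0],.219))
E
```

```text
120 ((281.2450256347656, 226.37680053710938), (66.63074493408203, 70.64422607421875), 95.82677459716797)
[0.48893657 0.164629   0.223     ] [0.48751628 0.16412622 0.219     ]
```

View pics/w2d.png

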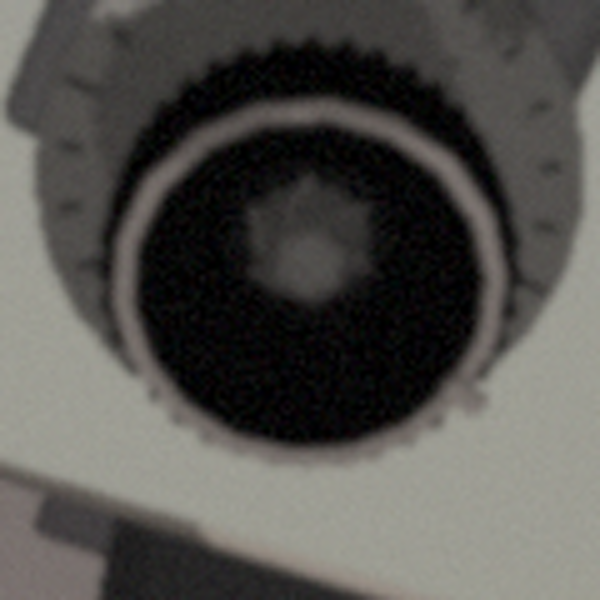

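Call:
step_arm --plan '[[[25, -0.2, -0.8], [0, 0, 0], 1], [[45, -0.2, -0.8], [0, 0, 0], 1], [[60, -0.2, -0.8], [0, 0, 0], 1], [[66, -0.2, -0.8], [0, 0, 0], 1], [[66, -0.2, -0.8], [0, 0, 0], 1], [[66, -0.2, -0.8], [0, 0, 0], 1]]'

```text
time_s: 3.47
position: [0.4897, 0.1655, 0.19]
orientation: [[0.002, 0.343, -0.939], [0.001, -0.939, -0.343], [-1.0, -0.0, -0.003]]
ft_force: [-0.9, 0.8, 0.7]
grip_width: 0.0857
```

```bash
python3 - <<'E'
from mv import *
import cv2
rel([.487,.1643,.186])
im=ctrl.grab_frame('side');cv2.imwrite('pics/s2.png',cv2.resize(im[140:260,200:340],None,fx=4,fy=4,interpolation=2))
E
```

```text
j [ 0.641  0.206 -0.268  0.    -1.095  1.28 ] pos [0.4897 0.1655 0.19  ] psi -1.221 F [-0.89  0.76  0.73] T [ 0.017 -0.003 -0.035] w 0.0857 t 3.4667
shift [4.  0.2 3. ] tilt [-1.0e+00 -4.0e-04 -2.5e-03]
```

View pics/s2.png

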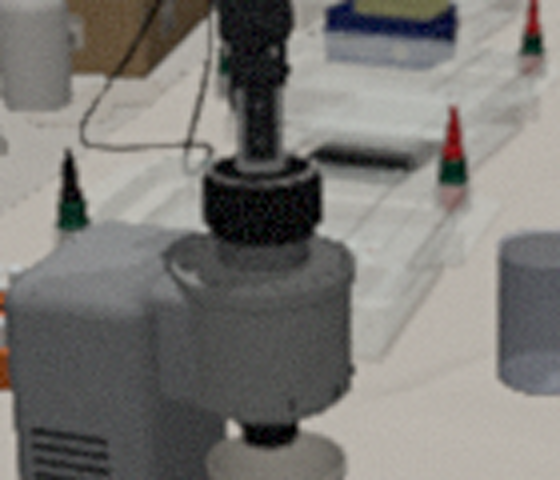

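```bash
python3 - <<'E'
from mv import *
from h import *
p=ctrl.camera_params('side');s=ctrl.observe();R=s['orientation'];P=s['position']
for n,X in dict(tcp=P,near=P+R@[0,-.043,0],far=P+R@[0,.043,0],near13=P+R@[-.013,-.043,0]).items(): print(n,X.round(3),(proj(p,X)[0]-[200,140])*4)
print('cam',-p['R'].T@p['t'],s['time_s'])
im=ctrl.grab_frame('side');cv2.imwrite('pics/s3.png',im[20:280,150:400]*1)
cv2.imwrite('pics/s3.png',cv2.resize(np.clip(im[60:240,200:340].astype(float)*2,0,255).astype(np.uint8),None,fx=4,fy=4,interpolation=2))
cv2.imwrite('pics/w3.png',np.clip(ctrl.grab_frame('wrist').astype(float)*1.8,0,255))
E
```

```text
tcp [0.49  0.166 0.19 ] [254.59749107 231.13044796]
near [0.475 0.206 0.19 ] [259.5047049  263.35474823]
far [0.505 0.125 0.19 ] [250.11804378 201.72085658]
near13 [0.475 0.206 0.203] [258.76252944 236.46722875]
cam [0.23987262 0.94823679 0.48951048] 3.5167[ WARN:0@2.889] global loadsave.cpp:1063 imwrite_ Unsupported depth image for selected encoder is fallbacked to CV_8U.
```

View pics/s3.png

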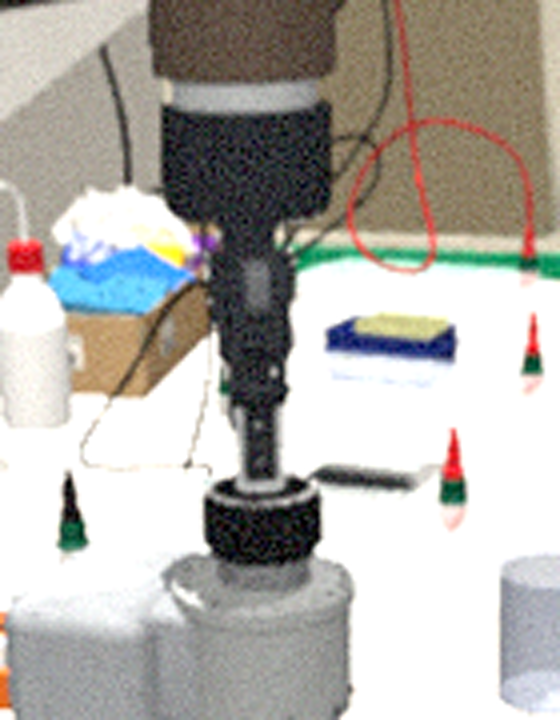

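View pics/w3.png

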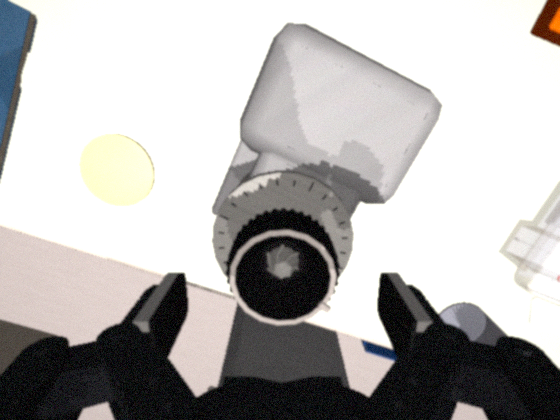

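```bash
python3 - <<'E'
from mv import *
from h import *
p=ctrl.camera_params('wrist');q=ctrl.camera_params('side');s=ctrl.observe();R=s['orientation'];P=s['position']
for b in (0,-.013,-.03,-.05,-.08):
  for y in (-.043,0,.043): print(b,y,proj(p,P+R@[b,y,0])[0].round(0),((proj(q,P+R@[b,y,0])[0]-[200,60])*4).round(0))
print((proj(q,[[.487,.1643,.223],[.487,.1643,.193],[.487,.1643,.177]])-[200,60])*4)
print(proj(p,[[.487,.1643,.223],[.487,.1643,.193]]))
E
```

```text
0 -0.043 [207. 248.] [260. 584.]
0 0 [281. 248.] [255. 552.]
0 0.043 [355. 248.] [251. 522.]
-0.013 -0.043 [202. 258.] [260. 557.]
-0.013 0 [281. 258.] [255. 526.]
-0.013 0.043 [360. 258.] [250. 498.]
-0.03 -0.043 [194. 273.] [259. 522.]
-0.03 0 [281. 273.] [254. 492.]
-0.03 0.043 [368. 273.] [249. 465.]
-0.05 -0.043 [182. 295.] [257. 479.]
-0.05 0 [281. 295.] [253. 451.]
-0.05 0.043 [379. 295.] [248. 425.]
-0.08 -0.043 [157. 342.] [256. 414.]
-0.08 0 [280. 342.] [251. 388.]
-0.08 0.043 [403. 342.] [246. 365.]
[[258.99613765 484.84006664]
 [260.83013701 544.97224324]
 [261.78813747 576.42576731]]
[[281.39018641 280.90273907]
 [281.56825364 254.61912996]]
```

Call:
step_arm --plan '[[[0, 0, 0], [0, 0, 0], 0.8], [[0, 0, 0], [0, 0, 0], 0.8], [[0, 0, 0], [0, 0, 0], 0.8], [[0, 0, 0], [0, 0, 0], 0.8]]'

```text
time_s: 3.95
position: [0.4895, 0.1655, 0.19]
orientation: [[0.002, 0.343, -0.939], [0.002, -0.939, -0.343], [-1.0, -0.001, -0.003]]
ft_force: [-0.4, 0.4, 0.1]
grip_width: 0.0683
```

```bash
python3 - <<'E'
from mv import *
from h import *
rel([.487,.1643,.186])
im=ctrl.grab_frame('side')
cv2.imwrite('pics/s4.png',cv2.resize(np.clip(im[120:220,220:320].astype(float)*2.5,0,255).astype(np.uint8),None,fx=6,fy=6,interpolation=2))
im=ctrl.grab_frame('wrist')
cv2.imwrite('pics/w4.png',np.clip(im.astype(float)*2.5,0,255).astype(np.uint8))
E
```

```text
j [ 0.64   0.205 -0.269 -0.    -1.094  1.28 ] pos [0.4895 0.1655 0.19  ] psi -1.221 F [-0.4   0.38  0.11] T [ 0.018 -0.007  0.033] w 0.0683 t 3.95
shift [4.  0.3 2.7] tilt [-1.e+00 -9.e-04 -3.e-03]
```

View pics/s4.png

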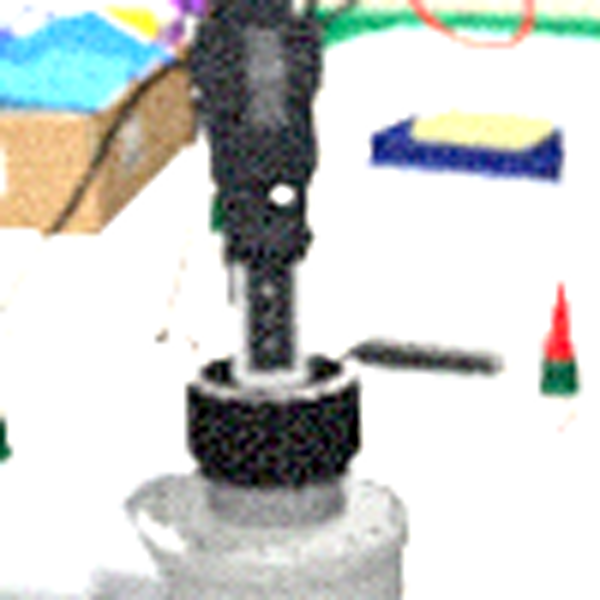

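View pics/w4.png

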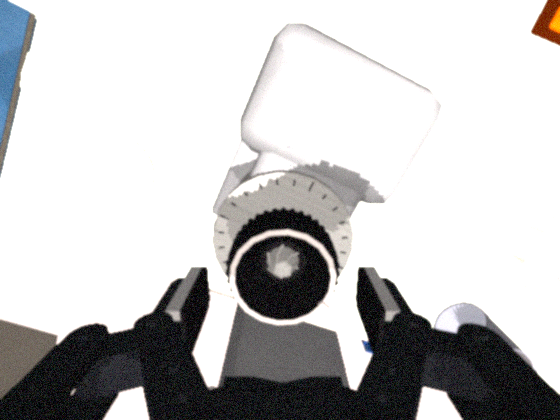

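```bash
python3 - <<'E'
from mv import *
from h import *
p=ctrl.camera_params('wrist');q=ctrl.camera_params('side');s=ctrl.observe();R=s['orientation'];P=s['position']
# near finger plane y=-0.036..: intersect rays with tool plane y=c
def ty(cam,uv,y):
    c,d=ray(cam,uv);c=R.T@(c-P);d=R.T@d;k=(y-c[1])/d[1];return ((c+k*d)*1e3).round(1)
for y in (-.034,-.04,-.046): print(y,'side',ty(q,(264.5,183),y))
for uv in [(207,268),(192,268),(207,295),(170,318)]: print(uv,[ty(p,uv,y) for y in(-.034,-.044)])
for uv in [(357,268),(372,268),(357,295)]: print(uv,[ty(p,uv,y) for y in(.034,.044)])
E
```

```text
-0.034 side [-40.9 -34.    0.5]
-0.04 side [-42.9 -40.    0.2]
-0.046 side [-44.9 -46.   -0.1]
(207, 268) [array([-39.2, -34. ,  -7.5]), array([  0. , -44. ,  12.9])]
(192, 268) [array([-61.8, -34. , -19.3]), array([-29.1, -44. ,  -2.3])]
(207, 295) [array([-43. , -34. ,   4.3]), array([ -4.8, -44. ,  28.1])]
(170, 318) [array([-88.7, -34. , -16.2]), array([-63.7, -44. ,   1.8])]
(357, 268) [array([-44.,  34., -10.]), array([-4.4, 44. , 10.6])]
(372, 268) [array([-66. ,  34. , -21.5]), array([-33. ,  44. ,  -4.3])]
(357, 295) [array([-47.6,  34. ,   1.5]), array([-9.1, 44. , 25.6])]
```

Call:
step_arm --plan '[[[5, 0.3, 2], [0, 0, 0], 1], [[10, 0.3, 2], [0, 0, 0], 1], [[15, 0.3, 2], [0, 0, 0], 1], [[20, 0.3, 2], [0, 0, 0], 1], [[20, 0.3, 2], [0, 0, 0], 1]]'

```text
time_s: 4.47
position: [0.4868, 0.1641, 0.1682]
orientation: [[-0.001, 0.343, -0.94], [0.0, -0.94, -0.343], [-1.0, -0.0, 0.0]]
ft_force: [-0.1, -0.5, 0.0]
grip_width: 0.0854
```

```bash
cat > look.py <<'E'
from mv import *
from h import *
import sys
n=sys.argv[1]
rel([.487,.1643,.155])
im=ctrl.grab_frame('side')
a=cv2.resize(np.clip(im[120:220,220:320].astype(float)*2.5,0,255).astype(np.uint8),None,fx=5,fy=5,interpolation=2)
cv2.imwrite(f'pics/s{n}.png',a)
E
python3 look.py 5
```

```text
j [ 6.410e-01  2.210e-01 -3.060e-01 -1.000e-03 -1.044e+00  1.280e+00] pos [0.4868 0.1641 0.1682] psi -1.221 F [-0.13 -0.51  0.05] T [ 0.01   0.044 -0.021] w 0.0854 t 4.4667
shift [13.2 -0.1 -0.3] tilt [-1.e+00 -4.e-04  4.e-04]
```

View pics/s5.png

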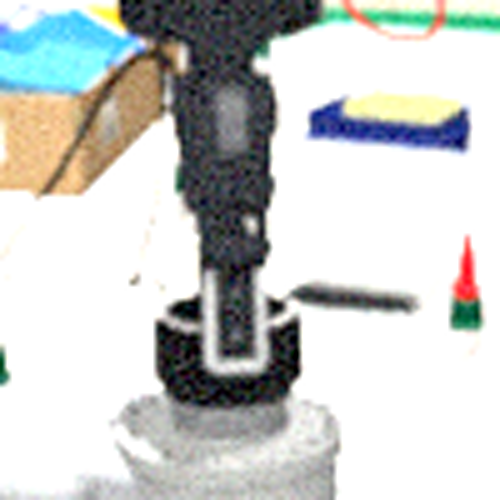

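```bash
python3 - <<'E'
from mv import *
from h import *
q=ctrl.camera_params('side');s=ctrl.observe();R=s['orientation'];P=s['position']
for y in (-.043,-.05,-.057):
    c,d=ray(q,(266.6,194.3));c=R.T@(c-P);d=R.T@d;k=(y-c[1])/d[1];X=c+k*d;print(y,(X*1e3).round(1),(P+R@X).round(4))
E
```

```text
-0.043 [-43.2 -43.    0.9] [0.4716 0.2043 0.2121]
-0.05 [-45.7 -50.    0.5] [0.4696 0.211  0.2146]
-0.057 [-48.2 -57.    0.2] [0.4675 0.2177 0.2171]
```

Call:
step_arm --plan '[[[5, 0, 0], [0, 0, 0], 1], [[10, 0, 0], [0, 0, 0], 1], [[15, 0, 0], [0, 0, 0], 1], [[15, 0, 0], [0, 0, 0], 1], [[15, 0, 0], [0, 0, 0], 1]]'

```text
time_s: 4.93
position: [0.487, 0.1641, 0.1534]
orientation: [[-0.0, 0.343, -0.939], [-0.0, -0.939, -0.343], [-1.0, -0.0, 0.0]]
ft_force: [-0.1, -1.0, 0.1]
grip_width: 0.0853
```

```bash
python3 look.py 6
```

```text
j [ 0.641  0.236 -0.327 -0.    -1.008  1.28 ] pos [0.487  0.1641 0.1534] psi -1.221 F [-0.08 -0.95  0.13] T [ 0.029 -0.055  0.004] w 0.0853 t 4.9333
shift [-1.6 -0.2 -0. ] tilt [-1.e+00 -0.e+00  2.e-04]
```

View pics/s6.png

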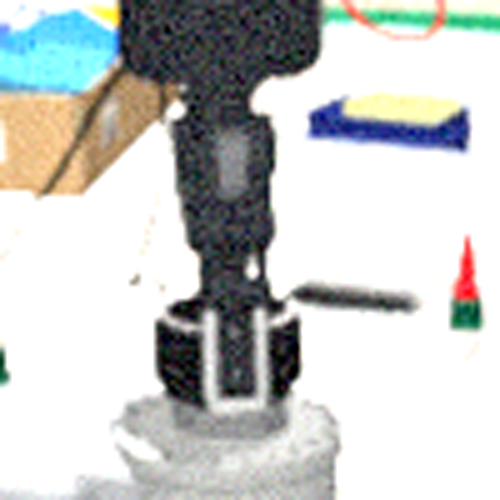

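Call:
step_arm --plan '[[[0, 0, 0], [0, 0, 0], 0], [[0, 0, 0], [0, 0, 0], 0], [[0, 0, 0], [0, 0, 0], 0], [[0, 0, 0], [0, 0, 0], 0], [[0, 0, 0], [0, 0, 0], 0], [[0, 0, 0], [0, 0, 0], 0]]'

```text
time_s: 5.48
position: [0.4874, 0.1647, 0.1545]
orientation: [[0.001, 0.343, -0.939], [0.001, -0.939, -0.343], [-1.0, -0.001, -0.002]]
ft_force: [-3.5, 2.4, 4.5]
grip_width: 0.0565
```

```bash
python3 look.py 7; python3 -c "
import cv2
from bench import ctrl
cv2.imwrite('pics/w7.png',(ctrl.grab_frame('wrist').astype(float)*2.5).clip(0,255).astype('uint8'))"
```

```text
j [ 0.642  0.234 -0.326 -0.    -1.008  1.28 ] pos [0.4874 0.1647 0.1545] psi -1.221 F [-3.51  2.37  4.55] T [ 0.736  0.997 -0.031] w 0.0565 t 5.4833
shift [-0.5  0.3  0.5] tilt [-1.0e+00 -8.0e-04 -1.7e-03]
```

View pics/s7.png

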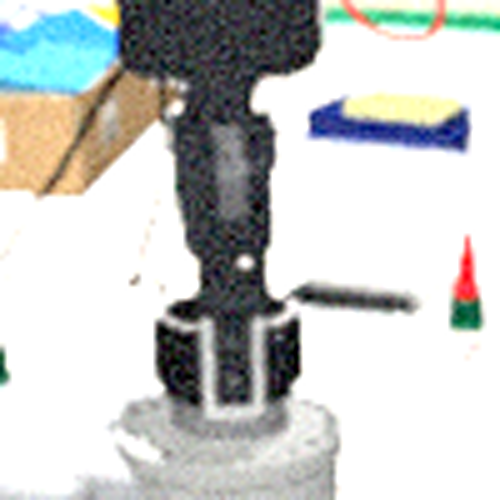

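View pics/w7.png

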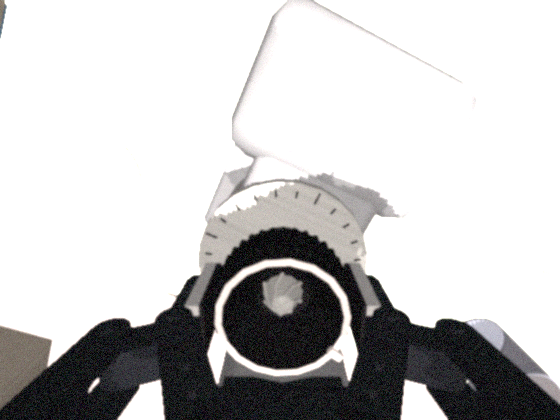

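Call:
step_arm --plan '[[[0, 0, 0], [0.05, 0, 0], 0], [[0, 0, 0], [0.1, 0, 0], 0], [[0, 0, 0], [0.15, 0, 0], 0], [[0, 0, 0], [0.2, 0, 0], 0], [[0, 0, 0], [0.25, 0, 0], 0], [[0, 0, 0], [0.3, 0, 0], 0]]'

```text
time_s: 6.08
position: [0.4874, 0.1648, 0.1545]
orientation: [[0.001, 0.048, -0.999], [0.001, -0.999, -0.048], [-1.0, -0.001, -0.001]]
ft_force: [-1.1, 1.3, 3.1]
grip_width: 0.0568
```

```bash
cat > rd.py <<'E'
from mv import *
from h import *
import sys
rel([.487,.1645,.1545])
if len(sys.argv)>1:
    im=ctrl.grab_frame('wrist')
    cv2.imwrite(f'pics/w{sys.argv[1]}.png',cv2.resize((im[230:390,200:370].astype(float)*2.5).clip(0,255).astype('uint8'),None,fx=3,fy=3,interpolation=2))
E
python3 rd.py 8
```

```text
j [ 0.642  0.234 -0.326 -0.    -1.008  0.977] pos [0.4874 0.1648 0.1545] psi -1.523 F [-1.13  1.26  3.08] T [0.498 0.516 0.077] w 0.0568 t 6.0833
shift [-0.   0.2  0.4] tilt [-1.     -0.0012 -0.0014]
```

View pics/w8.png

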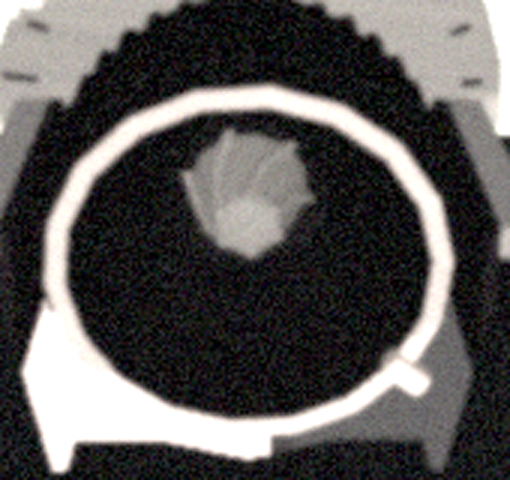

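Call:
step_arm --plan '[[[0, 0, 0], [0.065, 0, 0], 0], [[0, 0, 0], [0.13, 0, 0], 0], [[0, 0, 0], [0.195, 0, 0], 0], [[0, 0, 0], [0.26, 0, 0], 0], [[0, 0, 0], [0.325, 0, 0], 0], [[0, 0, 0], [0.39, 0, 0], 0], [[0, 0, 0], [0.455, 0, 0], 0], [[0, 0, 0], [0.52, 0, 0], 0], [[0, 0, 0], [0.585, 0, 0], 0], [[0, 0, 0], [0.65, 0, 0], 0], [[0, 0, 0], [0.715, 0, 0], 0], [[0, 0, 0], [0.745, 0, 0], 0]]'

```text
time_s: 7.13
position: [0.4874, 0.1649, 0.1545]
orientation: [[0.002, -0.645, -0.765], [0.001, -0.764, 0.645], [-1.0, -0.002, -0.0]]
ft_force: [-1.7, 2.1, 3.0]
grip_width: 0.0568
```

```bash
python3 rd.py 9
```

```text
j [ 0.642  0.234 -0.326 -0.    -1.008  0.229] pos [0.4874 0.1649 0.1545] psi -2.271 F [-1.73  2.11  3.02] T [ 0.378  0.524 -0.087] w 0.0568 t 7.1333
shift [-0.   0.6  0.1] tilt [-1.0e+00 -2.1e-03 -2.0e-04]
```

View pics/w9.png

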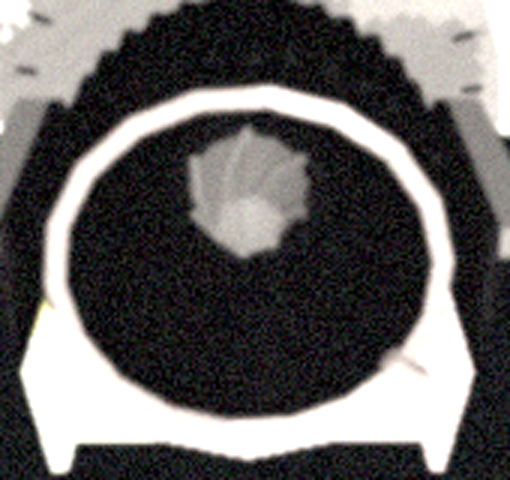

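Call:
step_arm --plan '[[[0, 0, 0], [0.06, 0, 0], 0], [[0, 0, 0], [0.12, 0, 0], 0], [[0, 0, 0], [0.18, 0, 0], 0], [[0, 0, 0], [0.24, 0, 0], 0], [[0, 0, 0], [0.28, 0, 0], 0], [[0, 0, 0], [0.304, 0, 0], 0], [[0, 0, 0], [0.304, 0, 0], 0]]'

```text
time_s: 7.77
position: [0.4875, 0.1649, 0.1545]
orientation: [[0.002, -0.844, -0.537], [0.002, -0.537, 0.844], [-1.0, -0.002, 0.0]]
ft_force: [-1.9, 1.3, 2.3]
grip_width: 0.0566
```

```bash
python3 rd.py
```

```text
j [ 0.642  0.234 -0.326 -0.    -1.008 -0.075] pos [0.4875 0.1649 0.1545] psi -2.575 F [-1.94  1.3   2.34] T [ 0.397  0.474 -0.11 ] w 0.0566 t 7.7667
shift [ 0.   0.6 -0.1] tilt [-1.0e+00 -2.2e-03  5.0e-04]
```

```bash
cat > rt.py <<'E'
from mv import *
T=[];F=[]
for i in range(6):
    ctrl.grab_frame('top');s=ctrl.observe();T.append(s['ft_torque']);F.append(s['ft_force'])
rel([.487,.1645,.1545])
print('Tz',np.array(T)[:,2].round(3),'mean T',np.mean(T,0).round(3),'F',np.mean(F,0).round(2),'j6',s['joint_torque'][5])
E
python3 rt.py
```

```text
j [ 0.642  0.234 -0.326 -0.    -1.008 -0.075] pos [0.4875 0.1649 0.1545] psi -2.575 F [-1.89  0.64  2.18] T [ 0.363  0.504 -0.048] w 0.0566 t 8.0667
shift [-0.   0.6 -0.1] tilt [-1.0e+00 -2.1e-03  5.0e-04]
Tz [-0.164 -0.054 -0.109 -0.056 -0.054 -0.048] mean T [ 0.398  0.49  -0.081] F [-1.62  1.54  2.89] j6 0.08637984283268452
```

```bash
cat > ix.py <<'E'
from mv import *
from h import *
import sys
n=sys.argv[1]
rel([.487,.1645,.1545])
p=ctrl.camera_params('wrist');s=ctrl.observe()
im=ctrl.grab_frame('wrist');cv2.imwrite(f'pics/raw{n}.png',im)
np.savez(f'pics/raw{n}.npz',Rt=s['orientation'],P=s['position'],**p)
c=im[300:390,260:370].astype(float);c=(c-c.min())/(np.percentile(c,99)-c.min())*255
cv2.imwrite(f'pics/i{n}.png',cv2.resize(c.clip(0,255).astype('uint8'),None,fx=6,fy=6,interpolation=2))
E
python3 ix.py 10
```

```text
j [ 0.642  0.234 -0.326 -0.    -1.008 -0.075] pos [0.4875 0.1649 0.1545] psi -2.575 F [-1.89  0.64  2.18] T [ 0.363  0.504 -0.048] w 0.0566 t 8.0667
shift [-0.   0.6 -0.1] tilt [-1.0e+00 -2.1e-03  5.0e-04]
```

View pics/i10.png

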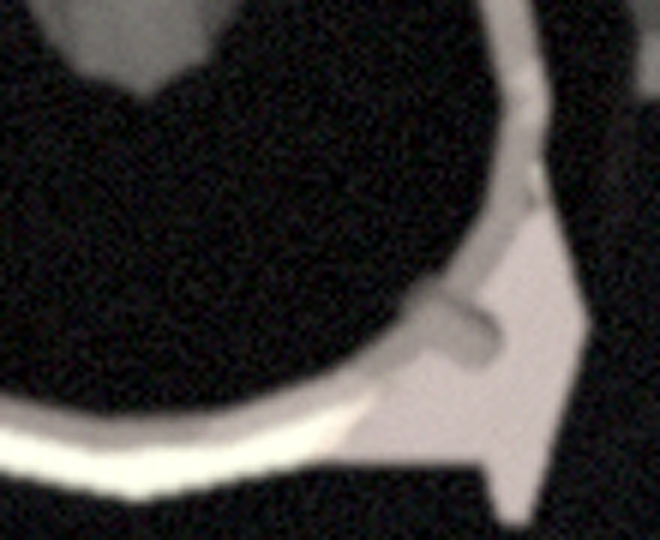

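```bash
python3 - <<'E'
import cv2
im=cv2.imread('pics/w7.png')[300:390,260:370]
cv2.imwrite('pics/i7.png',cv2.resize(im,None,fx=6,fy=6,interpolation=2))
E
```

```text
(no output)
```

View pics/i7.png

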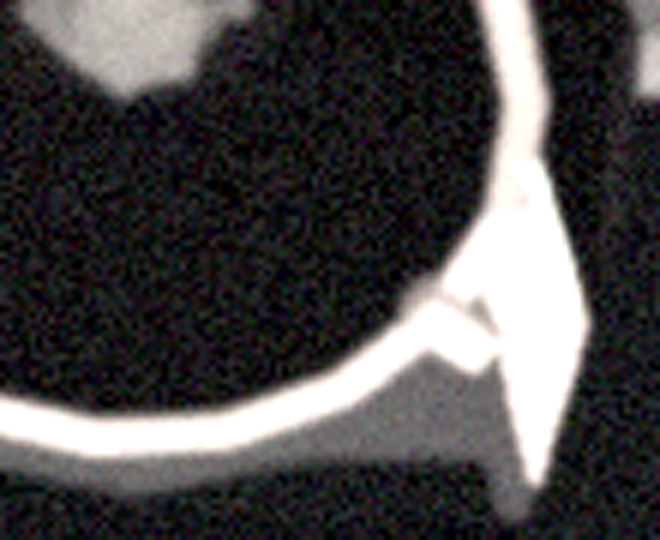

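Call:
step_arm --plan '[[[0, 0, 0], [0.065, 0, 0], 0], [[0, 0, 0], [0.13, 0, 0], 0], [[0, 0, 0], [0.195, 0, 0], 0], [[0, 0, 0], [0.235, 0, 0], 0], [[0, 0, 0], [0.262, 0, 0], 0], [[0, 0, 0], [0.262, 0, 0], 0], [[0, 0, 0], [0.262, 0, 0], 0]]'

```text
time_s: 8.7
position: [0.4875, 0.1648, 0.1545]
orientation: [[0.001, -0.954, -0.3], [0.002, -0.3, 0.954], [-1.0, -0.002, 0.001]]
ft_force: [-2.1, 1.2, 2.5]
grip_width: 0.057
```

```bash
python3 rt.py
```

```text
j [ 0.642  0.234 -0.326 -0.    -1.008 -0.337] pos [0.4874 0.1648 0.1545] psi -2.837 F [-0.88  2.07  1.99] T [ 0.428  0.491 -0.134] w 0.0565 t 9.0
shift [-0.   0.5 -0.2] tilt [-1.     -0.0018  0.001 ]
Tz [-0.086 -0.108 -0.101 -0.09  -0.137 -0.134] mean T [ 0.402  0.464 -0.109] F [-1.66  1.81  2.58] j6 0.10070542339235544
```

Call:
step_arm --plan '[[[0, 0, 0], [0.035, 0, 0], 0], [[0, 0, 0], [0.065, 0, 0], 0], [[0, 0, 0], [0.065, 0, 0], 0]]'

```text
time_s: 9.25
position: [0.4874, 0.1648, 0.1545]
orientation: [[0.002, -0.971, -0.24], [0.001, -0.24, 0.971], [-1.0, -0.002, 0.0]]
ft_force: [-2.3, 1.5, 3.3]
grip_width: 0.0565
```

```bash
sed -i 's/range(6)/range(4)/' rt.py; python3 rt.py
```

```text
j [ 0.642  0.234 -0.326  0.    -1.008 -0.4  ] pos [0.4875 0.1648 0.1545] psi -2.9 F [-0.98  0.63  2.55] T [0.297 0.463 0.813] w 0.0564 t 9.45
shift [-0.   0.5 -0.2] tilt [-1.0e+00 -1.8e-03  7.0e-04]
Tz [0.652 0.683 0.786 0.813] mean T [0.304 0.458 0.733] F [-1.55  1.22  2.11] j6 -0.8204290084540844
```

Call:
step_arm --plan '[[[0, 0, 0], [0.035, 0, 0], 0], [[0, 0, 0], [0.065, 0, 0], 0], [[0, 0, 0], [0.065, 0, 0], 0]]'

```text
time_s: 9.7
position: [0.4875, 0.1642, 0.1545]
orientation: [[0.001, -0.985, -0.175], [0.0, -0.175, 0.985], [-1.0, -0.001, -0.0]]
ft_force: [-0.1, -0.6, 1.9]
grip_width: 0.0569
```

```bash
python3 rt.py
```

```text
j [ 6.410e-01  2.350e-01 -3.260e-01  1.000e-03 -1.009e+00 -4.650e-01] pos [0.4875 0.1643 0.1544] psi -2.965 F [ 0.57 -1.62  2.51] T [-0.65   0.005  0.134] w 0.0566 t 9.9
shift [-0.1  0.4  0.3] tilt [-1.0e+00 -1.4e-03  2.0e-04]
Tz [0.159 0.194 0.122 0.134] mean T [-0.524  0.009  0.152] F [ 0.24 -1.94  2.08] j6 -0.14705275185406208
```

Call:
step_arm --plan '[[[0, 0, 0], [0.035, 0, 0], 0], [[0, 0, 0], [0.065, 0, 0], 0], [[0, 0, 0], [0.065, 0, 0], 0]]'

```text
time_s: 10.15
position: [0.4875, 0.1637, 0.1545]
orientation: [[0.001, -0.994, -0.111], [-0.001, -0.111, 0.994], [-1.0, -0.001, -0.001]]
ft_force: [0.3, -3.5, 1.5]
grip_width: 0.0569
```

```bash
python3 rt.py
```

```text
j [ 6.410e-01  2.340e-01 -3.270e-01  1.000e-03 -1.009e+00 -5.300e-01] pos [0.4875 0.1637 0.1545] psi -3.03 F [ 0.5  -4.27  2.89] T [-1.242 -0.241  0.179] w 0.0569 t 10.35
shift [-0.   0.4  0.8] tilt [-1.0e+00 -1.1e-03 -4.0e-04]
Tz [0.072 0.054 0.105 0.179] mean T [-1.132 -0.184  0.103] F [ 0.51 -4.16  2.51] j6 -0.11215091915801167
```

```bash
python3 ix.py 11; python3 look.py 11; python3 -c "
import cv2
cv2.imwrite('pics/v11.png',(cv2.imread('pics/raw11.png').astype(float)*1.8).clip(0,255).astype('uint8'))"
```

```text
j [ 6.410e-01  2.340e-01 -3.270e-01  1.000e-03 -1.009e+00 -5.300e-01] pos [0.4875 0.1637 0.1545] psi -3.03 F [ 0.5  -4.27  2.89] T [-1.242 -0.241  0.179] w 0.0569 t 10.35
shift [-0.   0.4  0.8] tilt [-1.0e+00 -1.1e-03 -4.0e-04]
j [ 6.410e-01  2.340e-01 -3.270e-01  1.000e-03 -1.009e+00 -5.300e-01] pos [0.4875 0.1637 0.1545] psi -3.03 F [ 1.54 -3.92  2.91] T [-1.376 -0.309  0.161] w 0.0568 t 10.4
shift [-0.5  0.4  0.7] tilt [-1.0e+00 -1.1e-03 -5.0e-04]
```

View pics/v11.png

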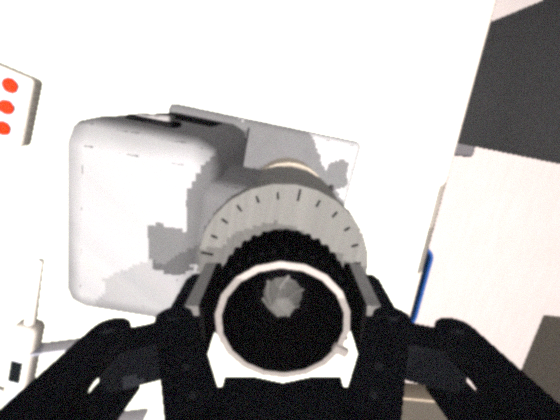

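View pics/i11.png

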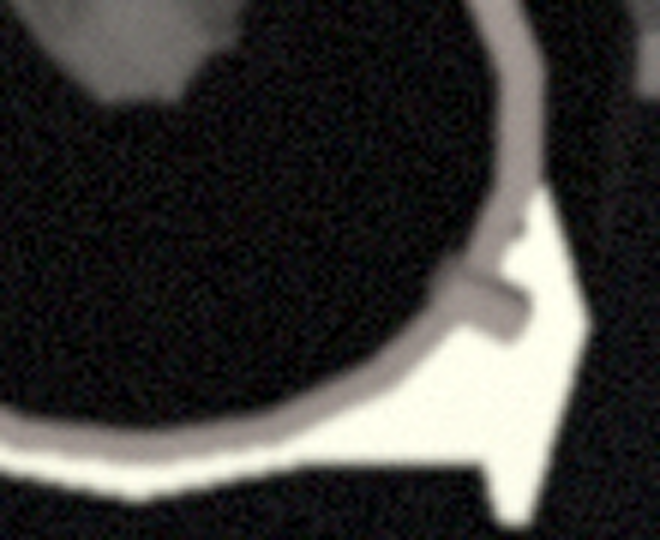

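```bash
cat > ang.py <<'E'
from h import *
# psi_ring = tool psi + angle of index in tool-aligned frame, from crop pix (6x, off 260,300)
def world_ang(n,crop):
    d=dict(np.load(f'pics/raw{n}.npz'));uv=np.array(crop)/6+[260,300]-.42
    X=plane(d,uv,.224); im=cv2.imread(f'pics/raw{n}.png').astype(np.float32)
    g2=cv2.GaussianBlur(im.mean(2),(0,0),1);c0=np.array([283.,315]);pts=[]
    for a in np.arange(-np.pi,np.pi,np.pi/60):
        r=np.arange(40,75,.25);xy=c0[:,None]+r*np.array([[np.cos(a)],[np.sin(a)]])
        v=cv2.remap(g2,xy[0].astype(np.float32)[None],xy[1].astype(np.float32)[None],1)[0]
        k=np.argmax(v>40)
        if v[k]>40: pts.append(xy[:,k])
    pts=np.array(pts,np.float32)
    W=np.array([plane(d,q,.223)[:2] for q in pts])
    # robust circle fit
    for _ in range(4):
        A=np.c_[2*W,np.ones(len(W))];s=np.linalg.lstsq(A,(W**2).sum(1),rcond=None)[0];c=s[:2];r=np.sqrt(s[2]+c@c)
        e=np.abs(np.linalg.norm(W-c,axis=1)-r);W=W[e<max(.0008,2*np.median(e))]
    v=X[:2]-c; y=d['Rt'][:,1];psi=np.arctan2(y[1],y[0])
    a=np.arctan2(v[1],v[0]);print(n,'c',c.round(4),'r',r.round(4),'rad',np.linalg.norm(v).round(4),'world',np.degrees(a).round(2),'rel',((np.degrees(a-psi)+180)%360-180).round(2))
E
python3 - <<'E'
from ang import *
world_ang(10,(450,322));world_ang(11,(485,302))
E
```

```text
10 c [0.4881 0.1639] r 0.0228 rad 0.0251 world 177.53 rel -34.93
11 c [0.488  0.1639] r 0.0227 rad 0.0256 world 159.21 rel -27.17
```

```bash
python3 - <<'E'
from h import *
d=dict(np.load('pics/w2.npz'))
e=(281.245,226.377)
for uv in [(313.6,247.6),(313.2,248.4),(312.0,246.5)]:
    for zi in (.223,.225):
        X=plane(d,uv,zi);c=plane(d,e,.223);v=X-c;print(uv,zi,np.linalg.norm(v[:2]),np.degrees(np.arctan2(v[1],v[0])))
im=cv2.imread('pics/w2.png')[225:265,290:335].astype(float)
cv2.imwrite('pics/i2.png',cv2.resize((im*2).clip(0,255).astype('uint8'),None,fx=14,fy=14,interpolation=2))
E
```

```text
(313.6, 247.6) 0.223 0.026802326166137706 -105.05921530632695
(313.6, 247.6) 0.225 0.02611999943776898 -103.69811217516825
(313.2, 248.4) 0.223 0.026941664743573072 -106.40215348242519
(313.2, 248.4) 0.225 0.026243276565398554 -105.06968575078416
(312.0, 246.5) 0.223 0.02542757345175083 -104.99186933193586
(312.0, 246.5) 0.225 0.024759854575942354 -103.55481930724952
```

View pics/i2.png

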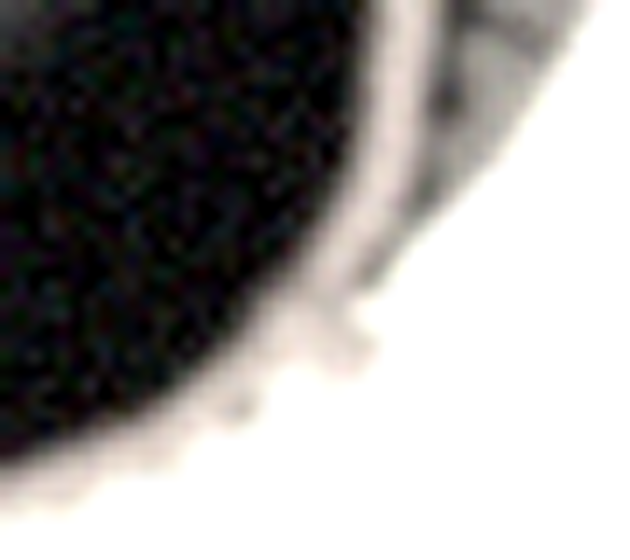

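Call:
step_arm --plan '[[[0, 0, 0], [0, 0, 0], 1], [[0, 0, 0], [0, 0, 0], 1], [[0, 0, 0], [0, 0, 0], 1], [[0, 0, 0], [0, 0, 0], 1], [[0, 0, 0], [0, 0, 0], 1], [[0, 0, 0], [0, 0, 0], 1]]'

```text
time_s: 10.95
position: [0.4875, 0.164, 0.1544]
orientation: [[0.001, -0.994, -0.111], [0.0, -0.111, 0.994], [-1.0, -0.001, -0.0]]
ft_force: [-0.0, 0.3, 0.2]
grip_width: 0.0849
```

```bash
python3 ix.py 12; python3 -c "
import cv2
cv2.imwrite('pics/v12.png',(cv2.imread('pics/raw12.png').astype(float)*1.8).clip(0,255).astype('uint8'))"
```

```text
j [ 6.410e-01  2.350e-01 -3.260e-01  1.000e-03 -1.009e+00 -5.300e-01] pos [0.4875 0.164  0.1544] psi -3.03 F [-0.04  0.25  0.19] T [ 0.017  0.011 -0.025] w 0.0849 t 10.95
shift [-0.1  0.4  0.5] tilt [-1.0e+00 -1.2e-03 -1.0e-04]
```

View pics/i12.png

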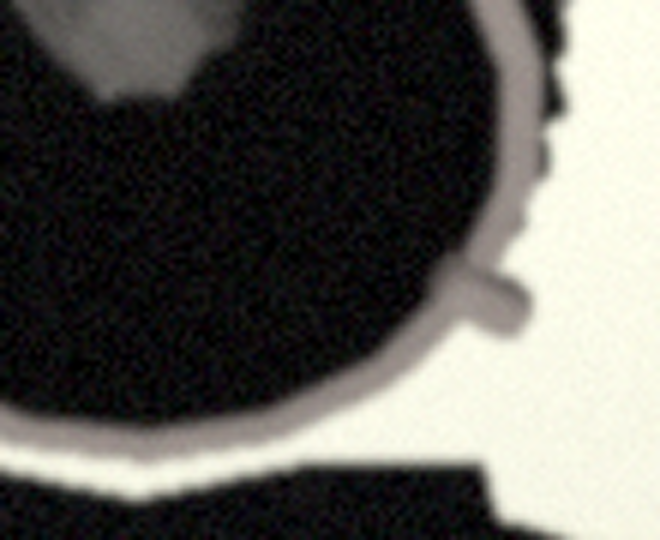

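View pics/v12.png

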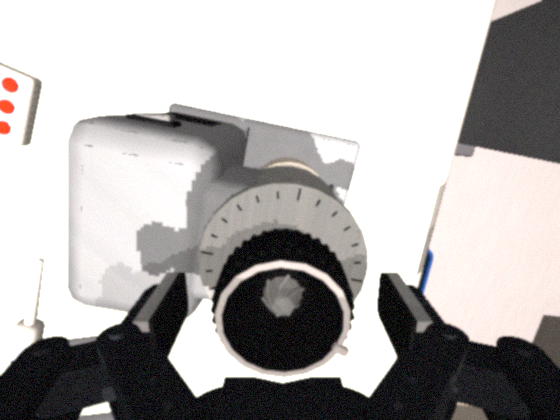

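Call:
step_arm --plan '[[[0, 0, 0], [0, 0, 0], 0], [[0, 0, 0], [0, 0, 0], 0], [[0, 0, 0], [0, 0, 0], 0], [[0, 0, 0], [0, 0, 0], 0], [[0, 0, 0], [0, 0, 0], 0], [[0, 0, 0], [0, 0, 0], 0]]'

```text
time_s: 11.5
position: [0.4875, 0.164, 0.1548]
orientation: [[0.002, -0.994, -0.111], [0.0, -0.111, 0.994], [-1.0, -0.001, -0.0]]
ft_force: [-1.3, 1.2, 3.6]
grip_width: 0.0568
```

```bash
python3 rt.py; python3 ix.py 13
```

```text
j [ 6.410e-01  2.340e-01 -3.260e-01  1.000e-03 -1.009e+00 -5.300e-01] pos [0.4876 0.164  0.1548] psi -3.03 F [-2.3   0.33  4.66] T [0.028 0.673 0.025] w 0.0566 t 11.7
shift [0.3 0.5 0.6] tilt [-1.0e+00 -1.5e-03 -1.0e-04]
Tz [0.095 0.007 0.047 0.025] mean T [0.079 0.615 0.043] F [-1.93  0.05  4.6 ] j6 -0.008447036670986563
j [ 6.410e-01  2.340e-01 -3.260e-01  1.000e-03 -1.009e+00 -5.300e-01] pos [0.4876 0.164  0.1548] psi -3.03 F [-2.3   0.33  4.66] T [0.028 0.673 0.025] w 0.0566 t 11.7
shift [0.3 0.5 0.6] tilt [-1.0e+00 -1.5e-03 -1.0e-04]
```

View pics/i13.png

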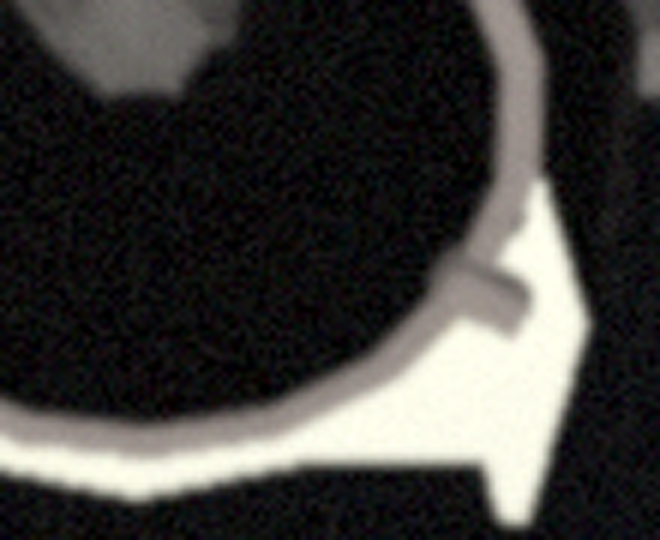

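Call:
step_arm --plan '[[[0, 0, 0], [0.015, 0, 0], 0], [[0, 0, 0], [0.03, 0, 0], 0], [[0, 0, 0], [0.03, 0, 0], 0]]'

```text
time_s: 12.0
position: [0.4875, 0.1633, 0.1548]
orientation: [[0.001, -0.997, -0.082], [-0.002, -0.082, 0.997], [-1.0, -0.001, -0.002]]
ft_force: [-0.6, -3.2, 3.5]
grip_width: 0.0569
```

```bash
python3 rt.py
```

```text
j [ 0.64   0.234 -0.326  0.002 -1.01  -0.559] pos [0.4875 0.1633 0.1548] psi -3.06 F [-0.1  -3.88  3.93] T [-1.172  0.114  1.065] w 0.0571 t 12.2
shift [0.3 0.4 1.2] tilt [-1.     -0.0011 -0.0013]
Tz [1.057 1.097 1.113 1.065] mean T [-1.045  0.147  1.083] F [-1.05 -3.59  3.53] j6 -1.0834622383117676
```

```bash
python3 ix.py 14
```

```text
j [ 0.64   0.234 -0.326  0.002 -1.01  -0.559] pos [0.4875 0.1633 0.1548] psi -3.06 F [-0.1  -3.88  3.93] T [-1.172  0.114  1.065] w 0.0571 t 12.2
shift [0.3 0.4 1.2] tilt [-1.     -0.0011 -0.0013]
```

View pics/i14.png

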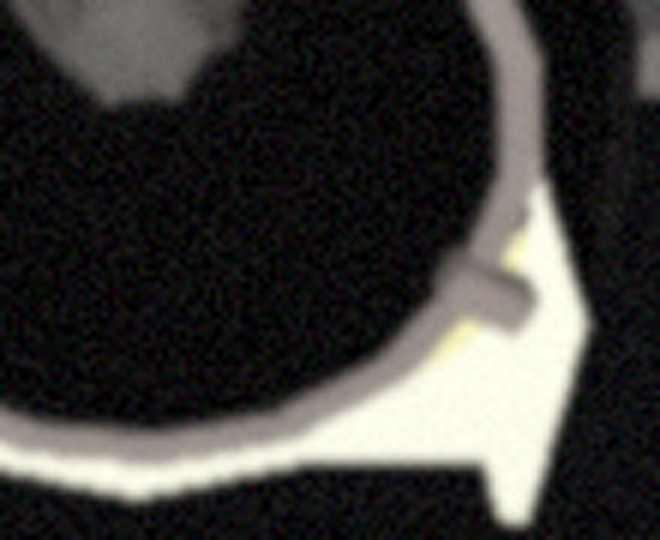

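Call:
step_arm --plan '[[[0, 0, 0.4], [-0.03, 0, 0], 0], [[0, 0, 0.4], [-0.1, 0, 0], 0], [[0, 0, 0.4], [-0.17, 0, 0], 0], [[0, 0, 0.4], [-0.24, 0, 0], 0], [[0, 0, 0.4], [-0.31, 0, 0], 0], [[0, 0, 0.4], [-0.38, 0, 0], 0], [[0, 0, 0.4], [-0.45, 0, 0], 0], [[0, 0, 0.4], [-0.52, 0, 0], 0], [[0, 0, 0.4], [-0.55, 0, 0], 0], [[0, 0, 0.4], [-0.555, 0, 0], 0]]'

```text
time_s: 13.08
position: [0.4883, 0.1637, 0.1548]
orientation: [[0.002, -0.806, -0.592], [-0.0, -0.592, 0.806], [-1.0, -0.002, -0.002]]
ft_force: [2.4, -3.2, 1.6]
grip_width: 0.0571
```

```bash
python3 rt.py; python3 ix.py 15
```

```text
j [ 0.64   0.235 -0.326  0.002 -1.009 -0.007] pos [0.4883 0.1637 0.1548] psi -2.507 F [ 3.27 -2.87  1.8 ] T [-1.308 -1.082 -0.108] w 0.0564 t 13.2833
shift [0.3 0.5 1.4] tilt [-1.     -0.0016 -0.0021]
Tz [-0.097 -0.14  -0.127 -0.108] mean T [-1.215 -0.981 -0.118] F [ 2.84 -3.46  1.47] j6 0.12633766047656536
j [ 0.64   0.235 -0.326  0.002 -1.009 -0.007] pos [0.4883 0.1637 0.1548] psi -2.507 F [ 3.27 -2.87  1.8 ] T [-1.308 -1.082 -0.108] w 0.0564 t 13.2833
shift [0.3 0.5 1.4] tilt [-1.     -0.0016 -0.0021]
```

View pics/i15.png

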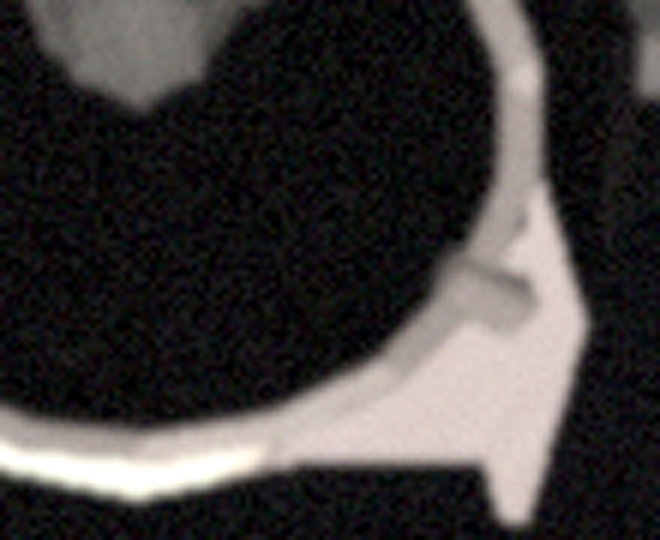

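Call:
step_arm --plan '[[[0, 0, 0], [-0.07, 0, 0], 0], [[0, 0, 0], [-0.14, 0, 0], 0], [[0, 0, 0], [-0.21, 0, 0], 0], [[0, 0, 0], [-0.28, 0, 0], 0], [[0, 0, 0], [-0.35, 0, 0], 0], [[0, 0, 0], [-0.42, 0, 0], 0], [[0, 0, 0], [-0.48, 0, 0], 0], [[0, 0, 0], [-0.51, 0, 0], 0], [[0, 0, 0], [-0.51, 0, 0], 0]]'

```text
time_s: 14.08
position: [0.4888, 0.1642, 0.1548]
orientation: [[0.004, -0.415, -0.91], [0.001, -0.91, 0.415], [-1.0, -0.002, -0.003]]
ft_force: [3.4, -1.4, 1.1]
grip_width: 0.0568
```

```bash
python3 rt.py; python3 ix.py 16
```

```text
j [ 0.64   0.235 -0.325  0.002 -1.007  0.502] pos [0.4887 0.1642 0.1548] psi -1.998 F [ 2.95 -0.71  0.87] T [-0.439 -0.99  -0.044] w 0.0567 t 14.2833
shift [0.3 0.4 1.7] tilt [-1.     -0.0019 -0.0032]
Tz [-0.018 -0.042 -0.007 -0.044] mean T [-0.464 -0.907 -0.028] F [ 3.07 -1.19  0.64] j6 0.03828036831691861
j [ 0.64   0.235 -0.325  0.002 -1.007  0.502] pos [0.4887 0.1642 0.1548] psi -1.998 F [ 2.95 -0.71  0.87] T [-0.439 -0.99  -0.044] w 0.0567 t 14.2833
shift [0.3 0.4 1.7] tilt [-1.     -0.0019 -0.0032]
```

View pics/i16.png

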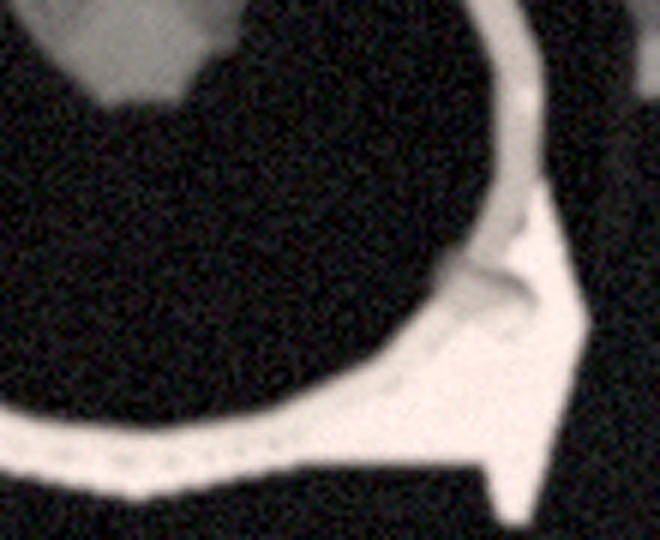

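Call:
step_arm --plan '[[[0, 0, 0], [0, 0, 0], 1], [[0, 0, 0], [0, 0, 0], 1], [[0, 0, 0], [0, 0, 0], 1], [[0, 0, 0], [0, 0, 0], 1], [[0, 0, 0], [0, 0, 0], 1], [[0, 0, 0], [0, 0, 0], 1]]'

```text
time_s: 14.83
position: [0.4885, 0.1642, 0.1548]
orientation: [[0.003, -0.415, -0.91], [0.0, -0.91, 0.415], [-1.0, -0.002, -0.003]]
ft_force: [-0.3, 0.7, -0.3]
grip_width: 0.0854
```

```bash
python3 ix.py 17
```

```text
j [ 0.641  0.235 -0.326  0.002 -1.008  0.502] pos [0.4885 0.1642 0.1548] psi -1.998 F [-0.28  0.72 -0.33] T [0.028 0.013 0.074] w 0.0854 t 14.8333
shift [0.3 0.4 1.5] tilt [-1.     -0.0017 -0.0029]
```

View pics/i17.png

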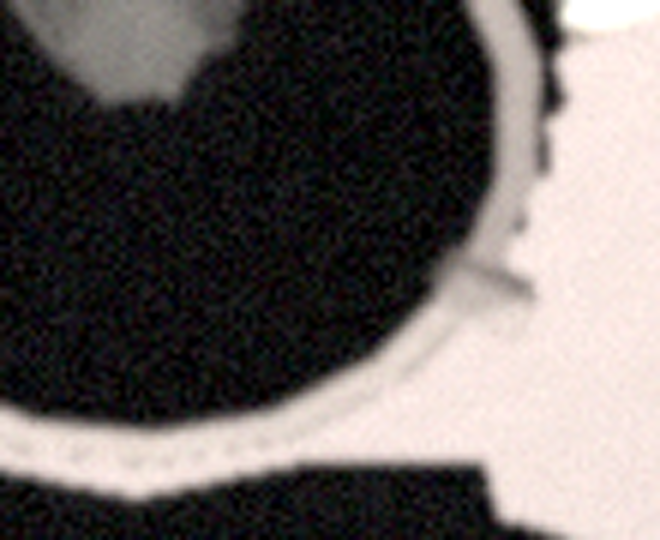

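Call:
step_arm --plan '[[[0, 0, 0], [0, 0, 0], 0], [[0, 0, 0], [0, 0, 0], 0], [[0, 0, 0], [0, 0, 0], 0], [[0, 0, 0], [0, 0, 0], 0], [[0, 0, 0], [0, 0, 0], 0], [[0, 0, 0], [0, 0, 0], 0], [[0, 0, 0], [0.015, 0, 0], 0], [[0, 0, 0], [0.03, 0, 0], 0], [[0, 0, 0], [0.03, 0, 0], 0]]'

```text
time_s: 15.63
position: [0.4886, 0.1642, 0.1552]
orientation: [[0.004, -0.442, -0.897], [0.0, -0.897, 0.442], [-1.0, -0.002, -0.003]]
ft_force: [-2.6, -1.0, 5.2]
grip_width: 0.0568
```

```bash
python3 rt.py; python3 ix.py 18
```

```text
j [ 0.641  0.234 -0.325  0.002 -1.008  0.471] pos [0.4886 0.1642 0.1552] psi -2.028 F [-2.58  0.13  5.92] T [0.072 0.738 0.14 ] w 0.0568 t 15.8333
shift [0.7 0.4 1.6] tilt [-1.     -0.0019 -0.0032]
Tz [0.14  0.089 0.144 0.14 ] mean T [0.071 0.754 0.128] F [-2.74  0.03  5.62] j6 -0.13869340997189283
j [ 0.641  0.234 -0.325  0.002 -1.008  0.471] pos [0.4886 0.1642 0.1552] psi -2.028 F [-2.58  0.13  5.92] T [0.072 0.738 0.14 ] w 0.0568 t 15.8333
shift [0.7 0.4 1.6] tilt [-1.     -0.0019 -0.0032]
```

View pics/i18.png

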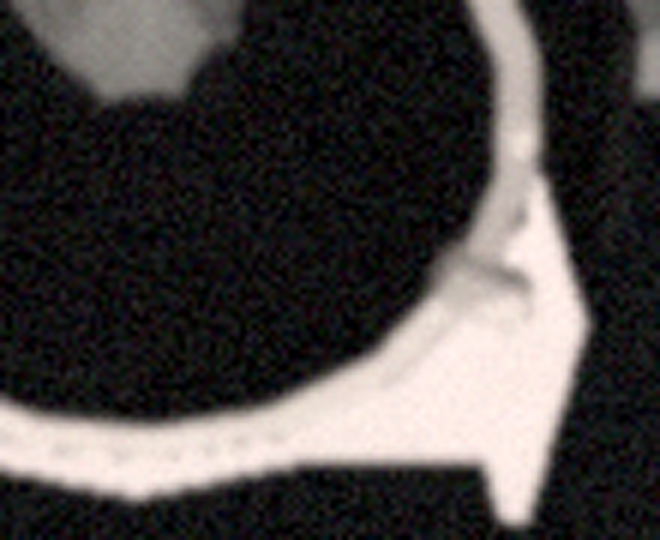

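Call:
step_arm --plan '[[[0, 0, 0], [-0.015, 0, 0], 0], [[0, 0, 0], [-0.03, 0, 0], 0], [[0, 0, 0], [-0.03, 0, 0], 0], [[0, 0, 0], [-0.03, 0, 0], 1], [[0, 0, 0], [-0.03, 0, 0], 1], [[0, 0, 0], [-0.03, 0, 0], 1], [[0, 0, 0], [-0.03, 0, 0], 1], [[0, 0, 0], [-0.03, 0, 0], 1], [[0, 0, 0], [-0.03, 0, 0], 1], [[0, 0, 0], [-0.03, 0, 0], 1]]'

```text
time_s: 16.72
position: [0.4886, 0.1642, 0.1552]
orientation: [[0.004, -0.415, -0.91], [0.0, -0.91, 0.415], [-1.0, -0.002, -0.003]]
ft_force: [0.3, -0.7, -0.1]
grip_width: 0.0852
```

```bash
python3 ix.py 19; python3 - <<'E'
from ang import *
world_ang(12,(485,302));world_ang(17,(488,296))
E
```

```text
j [ 0.641  0.234 -0.325  0.002 -1.008  0.501] pos [0.4886 0.1642 0.1552] psi -1.998 F [ 0.26 -0.7  -0.1 ] T [-0.005 -0.033 -0.036] w 0.0852 t 16.7167
shift [0.7 0.4 1.6] tilt [-1.     -0.0018 -0.0032]
12 c [0.488  0.1639] r 0.0228 rad 0.0257 world 158.72 rel -27.67
17 c [0.4882 0.164 ] r 0.0228 rad 0.0258 world -140.91 rel -26.42
```

View pics/i19.png

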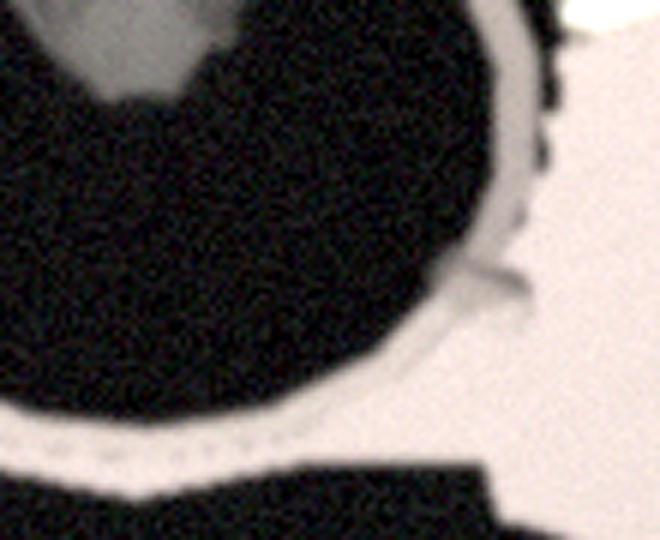

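Call:
step_arm --plan '[[[-25, 0, 0], [0, 0, 0], 1], [[-60, 0, 0], [0, 0, 0], 1], [[-97, 0, 0], [0, 0, 0], 1], [[-97, 0, 0], [0, 0, 0], 1], [[-97, 0, 0], [0, 0, 0], 1]]'

```text
time_s: 17.18
position: [0.4894, 0.1649, 0.2547]
orientation: [[0.009, -0.415, -0.91], [0.004, -0.91, 0.415], [-1.0, -0.007, -0.006]]
ft_force: [-0.3, 0.8, 0.1]
grip_width: 0.0852
```

```bash
python3 - <<'E'
from mv import *
from h import *
rel([.487,.1643,.252])
p=ctrl.camera_params('wrist');im=ctrl.grab_frame('wrist');cv2.imwrite('pics/w20.png',im);np.savez('pics/w20.npz',**p)
tp=ctrl.grab_frame('top');cv2.imwrite('pics/t20.png',tp)
c=im[180:270,240:340].astype(float)*2
cv2.imwrite('pics/i20.png',cv2.resize(c.clip(0,255).astype('uint8'),None,fx=6,fy=6,interpolation=2))
E
```

```text
j [ 0.641  0.155 -0.165  0.002 -1.241  0.501] pos [0.4894 0.1649 0.2547] psi -1.998 F [-0.26  0.82  0.06] T [-0.028  0.097  0.017] w 0.0852 t 17.1833
shift [2.7 1.6 1.9] tilt [-1.     -0.0071 -0.0062]
```

View pics/i20.png

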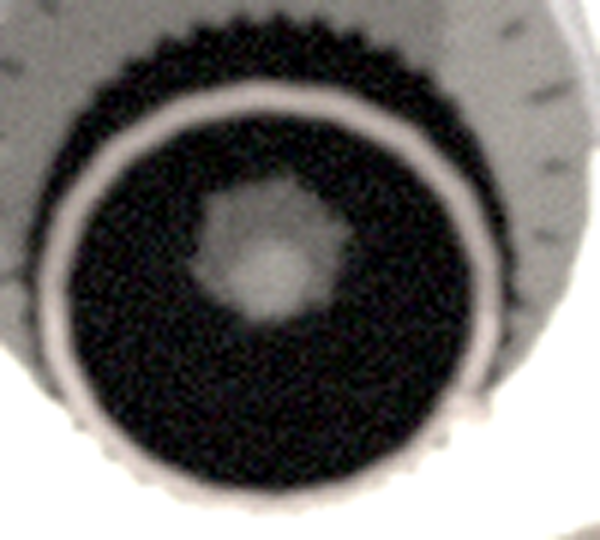

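```bash
python3 - <<'E'
from h import *
def f(npz,c,i):
    d=dict(np.load(npz));C=plane(d,c,.223);I=plane(d,i,.223);v=I-C;print(C.round(4),np.linalg.norm(v).round(4),np.degrees(np.arctan2(v[1],v[0])).round(1))
f('pics/w20.npz',np.array([270,294])/6+[240,180]-.4,np.array([470,405])/6+[240,180]-.4)
f('pics/w2.npz',np.array([309,279])/5+[220,170]-.4,np.array([465,388])/5+[220,170]-.4)
E
```

```text
[0.4894 0.1631 0.223 ] 0.0266 -145.0
[0.4896 0.1648 0.223 ] 0.0264 -106.7
```

```bash
python3 - <<'E'
import cv2,numpy as np
from h import *
for n in ('2','20'):
    d=dict(np.load(f'pics/w{n}.npz'));im=cv2.imread(f'pics/w{n}.png')
    # unwrap flange plane z=.177 : polar image about fitted centre; first rectified top-view
    S=6000
    for z,c,name in ((.177,None,'f'),(.223,None,'r')):
        c0=np.array([.4885,.164])
        gx,gy=np.meshgrid(np.arange(-.05,.05,1/S),np.arange(-.05,.05,1/S))
        X=np.stack([c0[0]+gx,c0[1]+gy,np.full_like(gx,z)],-1).reshape(-1,3)
        uv=proj(d,X).reshape(*gx.shape,2).astype(np.float32)
        o=cv2.remap(im,uv[...,0],uv[...,1],cv2.INTER_CUBIC)
        cv2.imwrite(f'pics/rect{n}{name}.png',(o.astype(float)*2).clip(0,255).astype('uint8'))
a=[cv2.imread(f'pics/rect{n}f.png') for n in('2','20')]
cv2.imwrite('pics/rectf.png',cv2.resize(np.hstack(a),(800,400)))
a=[cv2.imread(f'pics/rect{n}r.png') for n in('2','20')]
cv2.imwrite('pics/rectr.png',cv2.resize(np.hstack(a),(800,400)))
E
```

```text
(no output)
```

View pics/rectf.png

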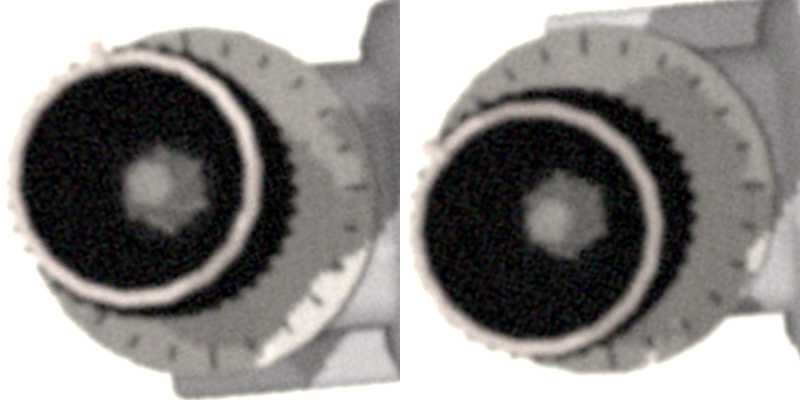

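View pics/rectr.png

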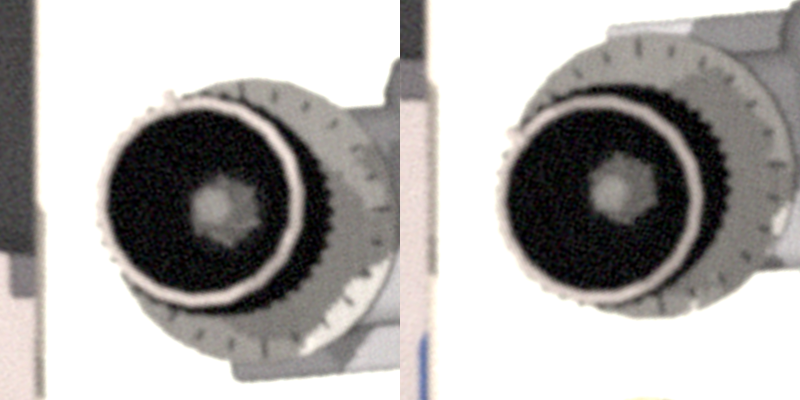

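Call:
step_arm --plan '[[[-40, 0, 0], [0, 0, 0], 1], [[-60, 30, 0], [0, 0, 0], 1], [[-60, 70, 0], [0, 0, 0], 1], [[-60, 110, 0], [0, 0, 0], 1], [[-60, 150, 0], [0, 0, 0], 1], [[-60, 190, 0], [0, 0, 0], 1], [[-60, 220, 0], [0, 0, 0], 1], [[-60, 220, 0], [0, 0, 0], 1]]'

```text
time_s: 17.95
position: [0.3931, -0.0395, 0.3102]
orientation: [[-0.0, -0.419, -0.908], [-0.001, -0.908, 0.419], [-1.0, 0.001, -0.0]]
ft_force: [0.0, 0.1, -0.1]
grip_width: 0.0856
```

```bash
python3 - <<'E'
from mv import *
from h import *
t=ctrl.camera_params('top');im=ctrl.grab_frame('top');cv2.imwrite('pics/t21.png',im)
cv2.imwrite('pics/s21.png',ctrl.grab_frame('side'))
c=[]
for f in ('pics/top0.png','pics/t21.png'):
    a=cv2.imread(f)[174:214,244:284].astype(float)*1.6
    c.append(cv2.resize(a.clip(0,255).astype('uint8'),None,fx=10,fy=10,interpolation=2))
cv2.imwrite('pics/tcmp.png',np.hstack(c))
print(ctrl.observe()['time_s'])
E
```

```text
18.05
```

View pics/tcmp.png

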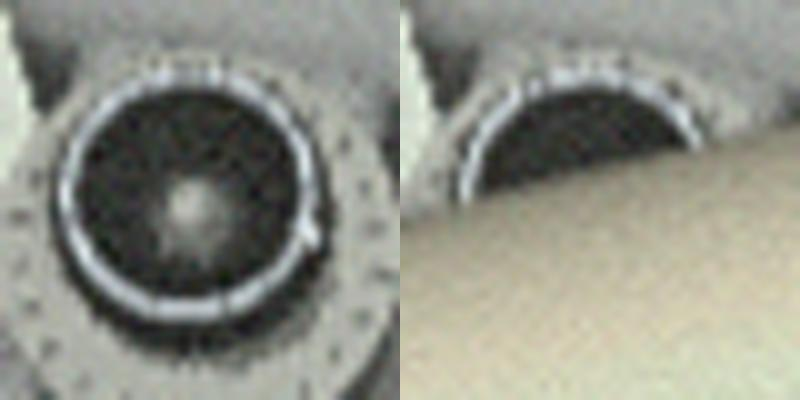

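View pics/t21.png

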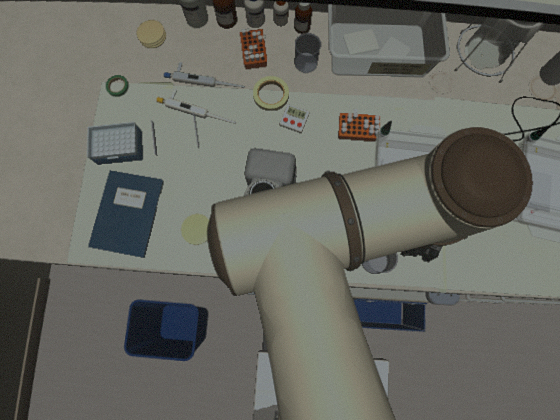

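Call:
step_arm --plan '[[[0, 40, 10], [0, 0, 0], 1], [[0, 80, 10], [0, 0, 0], 1], [[0, 120, 10], [0, 0, 0], 1], [[0, 160, 0], [0, 0, 0], 1], [[0, 200, 0], [0, 0, 0], 1], [[0, 240, -20], [0, 0, 0], 1], [[0, 280, -40], [0, 0, 0], 1], [[0, 300, -60], [0, 0, 0], 1], [[0, 300, -60], [0, 0, 0], 1]]'

```text
time_s: 18.8
position: [0.3265, -0.3386, 0.3071]
orientation: [[-0.004, -0.42, -0.907], [0.001, -0.907, 0.42], [-1.0, 0.0, 0.004]]
ft_force: [-0.3, -0.8, -0.8]
grip_width: 0.0848
```

```bash
python3 - <<'E'
from mv import *
from h import *
im=ctrl.grab_frame('top');cv2.imwrite('pics/t22.png',im)
cv2.imwrite('pics/s22.png',ctrl.grab_frame('side'))
c=[]
for f in ('pics/top0.png','pics/t22.png'):
    a=cv2.imread(f)[174:214,244:284].astype(float)*1.6
    c.append(cv2.resize(a.clip(0,255).astype('uint8'),None,fx=10,fy=10,interpolation=2))
cv2.imwrite('pics/tcmp.png',np.hstack(c))
print(ctrl.observe()['time_s'])
a,b=[cv2.imread(f'pics/{x}.png').astype(int) for x in('side0','s22')]
cv2.imwrite('pics/sd.png',np.hstack([b.astype('uint8')[150:390,180:380],(abs(a-b)*4).clip(0,255).astype('uint8')[150:390,180:380]]))
E
```

```text
18.9
```

View pics/tcmp.png

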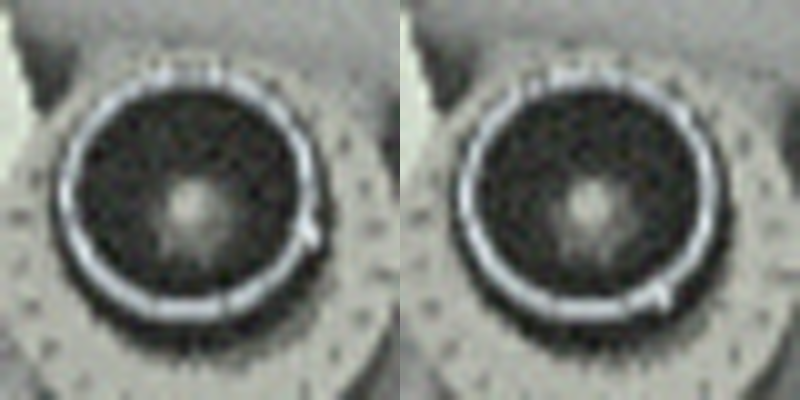

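View pics/sd.png

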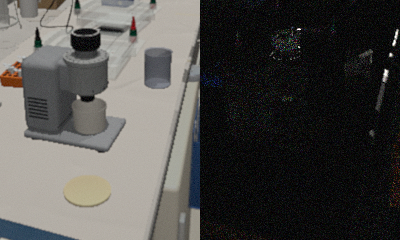

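```bash
python3 - <<'E'
from bench import ctrl
from h import *
t=ctrl.camera_params('top')
for f in ('top0','t22'):
    im=cv2.imread(f'pics/{f}.png');S=10000
    c0=np.array([.4855,.1642]);g=np.arange(-.036,.036,1/S);gx,gy=np.meshgrid(g,g)
    X=np.stack([c0[0]+gx,c0[1]+gy,np.full_like(gx,.223)],-1).reshape(-1,3)
    uv=proj(t,X).reshape(*gx.shape,2).astype(np.float32)
    o=cv2.remap(im,uv[...,0],uv[...,1],cv2.INTER_CUBIC)
    cv2.imwrite(f'pics/R{f}.png',(o.astype(float)*1.6).clip(0,255).astype('uint8'))
a=np.hstack([cv2.imread(f'pics/R{f}.png') for f in('top0','t22')]);cv2.imwrite('pics/Rc.png',cv2.resize(a,(800,400)));print(a.shape)
E
```

```text
(720, 1440, 3)
```

View pics/Rc.png

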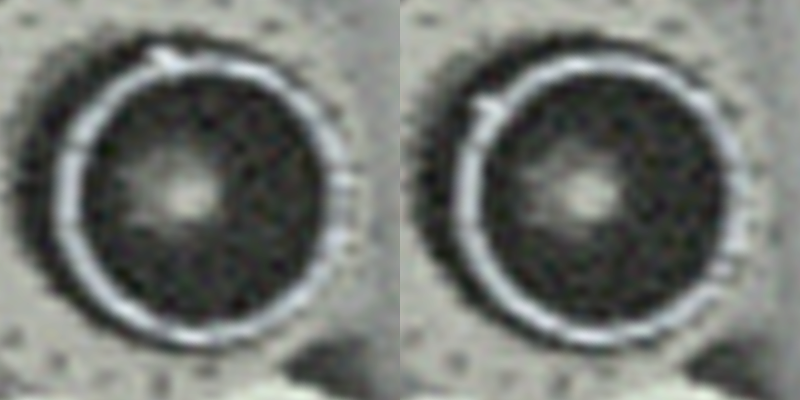

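```bash
python3 -c "
from mv import *
rel([.4885,.1640,.255])"
```

```text
j [-4.520e-01  4.900e-02 -1.560e-01 -1.000e-03 -1.371e+00  1.591e+00] pos [ 0.3254 -0.3352  0.3078] psi -2.002 F [-0.62 -0.02  0.09] T [0.056 0.035 0.005] w 0.0853 t 18.9
shift [  53.6 -521.6   60.3] tilt [-1.0e+00 -9.0e-04  4.2e-03]
```

Call:
step_arm --plan '[[[0, -42, 5], [0, 0, 0], 1], [[0, -84, 10], [0, 0, 0], 1], [[0, -126, 15], [0, 0, 0], 1], [[0, -168, 20], [0, 0, 0], 1], [[0, -210, 25], [0, 0, 0], 1], [[0, -252, 30], [0, 0, 0], 1], [[0, -294, 35], [0, 0, 0], 1], [[0, -336, 40], [0, 0, 0], 1], [[0, -378, 45], [0, 0, 0], 1], [[0, -420, 50], [0, 0, 0], 1], [[0, -462, 55], [0, 0, 0], 1], [[0, -500, 60], [0, 0, 0], 1]]'

```text
time_s: 19.9
position: [0.4778, 0.1444, 0.3086]
orientation: [[-0.003, -0.415, -0.91], [0.003, -0.91, 0.415], [-1.0, -0.001, 0.004]]
ft_force: [1.2, 0.7, 0.9]
grip_width: 0.0856
```

```bash
python3 -c "
from mv import *
rel([.4882,.1640,.255])"
```

```text
j [ 0.616  0.106 -0.088 -0.004 -1.377  0.527] pos [0.4778 0.1444 0.3086] psi -1.999 F [1.22 0.74 0.87] T [-0.057 -0.096 -0.053] w 0.0856 t 19.9
shift [ 53.7 -22.   -1.6] tilt [-1.     -0.0012  0.0042]
```

Call:
step_arm --plan '[[[20, -22, -1.5], [0, 0, 0], 1], [[50, -22, -1.5], [0, 0, 0], 1], [[54, -22, -1.5], [0, 0, 0], 1], [[54, -22, -1.5], [0, 0, 0], 1]]'

```text
time_s: 20.23
position: [0.4861, 0.1644, 0.2528]
orientation: [[-0.008, -0.412, -0.911], [-0.001, -0.911, 0.412], [-1.0, 0.004, 0.007]]
ft_force: [0.2, -0.8, 0.9]
grip_width: 0.0857
```

```bash
python3 -c "
from mv import *
rel([.4882,.1640,.155])"
```

```text
j [ 0.64   0.161 -0.161 -0.005 -1.256  0.507] pos [0.4861 0.1644 0.2528] psi -1.996 F [ 0.19 -0.77  0.9 ] T [-0.006 -0.066 -0.009] w 0.0857 t 20.2333
shift [97.7 -0.9 -2.8] tilt [-1.      0.0038  0.0071]
```

Call:
step_arm --plan '[[[30, -0.9, -2.8], [0, 0, 0], 1], [[60, -0.9, -2.8], [0, 0, 0], 1], [[85, -0.9, -2.8], [0, 0, 0], 1], [[97, -0.9, -2.8], [0, 0, 0], 1], [[97, -0.9, -2.8], [0, 0, 0], 1], [[97, -0.9, -2.8], [0, 0, 0], 1]]'

```text
time_s: 20.73
position: [0.489, 0.164, 0.1575]
orientation: [[-0.006, -0.412, -0.911], [-0.0, -0.911, 0.412], [-1.0, 0.002, 0.005]]
ft_force: [0.3, 0.5, 0.2]
grip_width: 0.0854
```

```bash
python3 -c "
from mv import *
rel([.4882,.1640,.155])"
```

```text
j [ 0.636  0.237 -0.312 -0.004 -1.026  0.512] pos [0.489  0.164  0.1575] psi -1.995 F [0.27 0.48 0.24] T [ 0.043 -0.028 -0.009] w 0.0854 t 20.7333
shift [2.5 0.3 0.7] tilt [-1.      0.0024  0.0051]
```

Close, then sample the torque over the clicks with settled readings.

Call:
step_arm --plan '[[[2, 0.3, 0.7], [0, 0, 0], 1], [[2, 0.3, 0.7], [0, 0, 0], 0], [[2, 0.3, 0.7], [0, 0, 0], 0], [[2, 0.3, 0.7], [0, 0, 0], 0], [[2, 0.3, 0.7], [0, 0, 0], 0], [[2, 0.3, 0.7], [0, 0, 0], 0], [[2, 0.3, 0.7], [0, 0, 0], 0]]'

```text
time_s: 21.32
position: [0.4887, 0.1641, 0.1573]
orientation: [[-0.004, -0.412, -0.911], [0.0, -0.911, 0.412], [-1.0, 0.001, 0.004]]
ft_force: [-2.2, -0.1, 5.6]
grip_width: 0.0565
```

```bash
sed -i 's/range(4)/range(3)/' rt.py; python3 rt.py; python3 ix.py 23
```

```text
j [ 0.637  0.236 -0.315 -0.003 -1.023  0.511] pos [0.4887 0.1641 0.1573] psi -1.995 F [-2.37 -0.67  5.05] T [-0.194  0.58   0.001] w 0.0568 t 21.4667
shift [2.9 0.3 1.7] tilt [-1.      0.0012  0.0036]
Tz [0.031 0.02  0.001] mean T [-0.168  0.593  0.017] F [-2.51 -0.71  5.38] j6 0.006961820618016645
j [ 0.637  0.236 -0.315 -0.003 -1.023  0.511] pos [0.4887 0.1641 0.1573] psi -1.995 F [-2.37 -0.67  5.05] T [-0.194  0.58   0.001] w 0.0568 t 21.4667
shift [2.9 0.3 1.7] tilt [-1.      0.0012  0.0036]
```

View pics/i23.png

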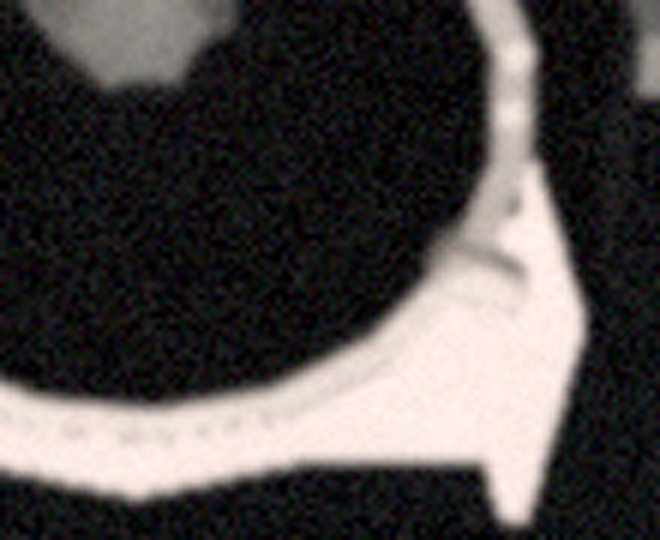

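Call:
step_arm --plan '[[[0, 0, 0], [0.035, 0, 0], 0], [[0, 0, 0], [0.065, 0, 0], 0], [[0, 0, 0], [0.065, 0, 0], 0]]'

```text
time_s: 21.77
position: [0.4886, 0.164, 0.1574]
orientation: [[-0.004, -0.471, -0.882], [0.0, -0.882, 0.471], [-1.0, 0.001, 0.004]]
ft_force: [0.7, 0.0, -1.4]
grip_width: 0.0565
```

```bash
python3 rt.py
```

```text
j [ 0.637  0.236 -0.315 -0.003 -1.023  0.446] pos [0.4886 0.164  0.1574] psi -2.06 F [ 0.69 -0.29 -1.49] T [-0.117  0.017  0.025] w 0.0568 t 21.9167
shift [2.9 0.3 1.6] tilt [-1.      0.0016  0.0037]
Tz [-0.007 -0.009  0.025] mean T [-0.093  0.021  0.003] F [ 0.05 -0.87 -1.25] j6 0.012230296852067113
```

Call:
step_arm --plan '[[[0, 0, 0], [0.035, 0, 0], 0], [[0, 0, 0], [0.065, 0, 0], 0], [[0, 0, 0], [0.065, 0, 0], 0]]'

```text
time_s: 22.17
position: [0.4885, 0.1639, 0.1574]
orientation: [[-0.004, -0.526, -0.85], [0.0, -0.85, 0.526], [-1.0, 0.002, 0.004]]
ft_force: [-0.6, -0.3, -0.7]
grip_width: 0.0564
```

```bash
python3 rt.py
```

```text
j [ 0.637  0.236 -0.315 -0.003 -1.023  0.382] pos [0.4885 0.1639 0.1574] psi -2.124 F [-0.32 -0.36 -1.34] T [-0.16   0.011 -0.021] w 0.0563 t 22.3167
shift [2.9 0.3 1.6] tilt [-1.      0.002   0.0036]
Tz [-0.113 -0.118 -0.021] mean T [-0.147 -0.007 -0.084] F [-0.29 -0.79 -0.84] j6 0.04253360442817211
```

Call:
step_arm --plan '[[[0, 0, 0], [0.035, 0, 0], 0], [[0, 0, 0], [0.065, 0, 0], 0], [[0, 0, 0], [0.065, 0, 0], 0]]'

```text
time_s: 22.57
position: [0.4885, 0.1639, 0.1574]
orientation: [[-0.004, -0.58, -0.815], [0.0, -0.815, 0.58], [-1.0, 0.002, 0.004]]
ft_force: [-0.2, -0.8, -0.8]
grip_width: 0.0565
```

```bash
python3 rt.py
```

```text
j [ 0.637  0.236 -0.315 -0.003 -1.023  0.318] pos [0.4885 0.1639 0.1574] psi -2.188 F [ 0.54 -0.92 -0.64] T [-0.184 -0.014 -0.199] w 0.0563 t 22.7167
shift [2.9 0.3 1.6] tilt [-1.      0.0024  0.0037]
Tz [-0.217 -0.206 -0.199] mean T [-0.182 -0.009 -0.207] F [ 0.01 -0.65 -0.67] j6 0.19025843124836683
```

Call:
step_arm --plan '[[[0, 0, 0], [0.035, 0, 0], 0], [[0, 0, 0], [0.065, 0, 0], 0], [[0, 0, 0], [0.065, 0, 0], 0]]'

```text
time_s: 22.97
position: [0.4884, 0.1637, 0.1574]
orientation: [[-0.004, -0.63, -0.776], [0.0, -0.776, 0.63], [-1.0, 0.003, 0.003]]
ft_force: [-0.5, -0.9, -1.6]
grip_width: 0.0562
```

```bash
python3 rt.py;python3 ix.py 24
```

```text
j [ 0.637  0.236 -0.315 -0.003 -1.024  0.254] pos [0.4884 0.1637 0.1574] psi -2.252 F [-0.36 -0.69 -1.72] T [-0.33   0.059  0.034] w 0.0567 t 23.1167
shift [2.9 0.3 1.6] tilt [-1.      0.0028  0.0035]
Tz [-0.054 -0.03   0.034] mean T [-0.287  0.062 -0.017] F [-0.17 -1.18 -0.91] j6 0.021556690335273743
j [ 0.637  0.236 -0.315 -0.003 -1.024  0.254] pos [0.4884 0.1637 0.1574] psi -2.252 F [-0.36 -0.69 -1.72] T [-0.33   0.059  0.034] w 0.0567 t 23.1167
shift [2.9 0.3 1.6] tilt [-1.      0.0028  0.0035]
```

View pics/i24.png

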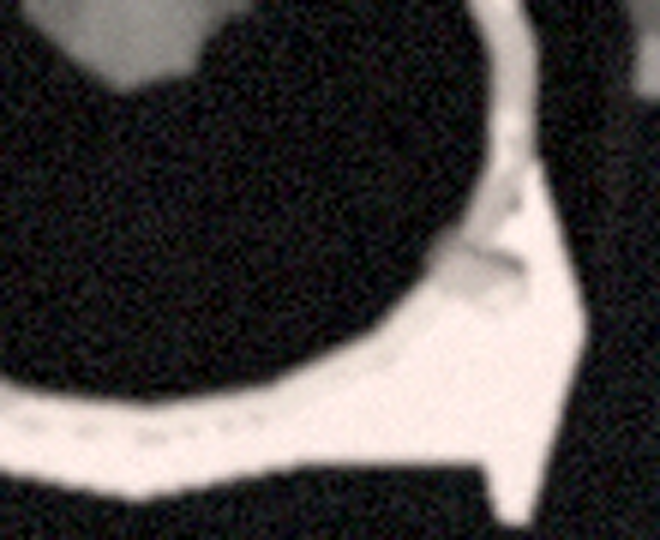

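Call:
step_arm --plan '[[[0, 0, 0], [0.07, 0, 0], 0], [[0, 0, 0], [0.14, 0, 0], 0], [[0, 0, 0], [0.21, 0, 0], 0], [[0, 0, 0], [0.28, 0, 0], 0], [[0, 0, 0], [0.35, 0, 0], 0], [[0, 0, 0], [0.42, 0, 0], 0], [[0, 0, 0], [0.48, 0, 0], 0], [[0, 0, 0], [0.54, 0, 0], 0], [[0, 0, 0], [0.58, 0, 0], 0], [[0, 0, 0], [0.6, 0, 0], 0], [[0, 0, 0], [0.6, 0, 0], 0]]'

```text
time_s: 24.08
position: [0.4876, 0.1632, 0.1573]
orientation: [[-0.006, -0.958, -0.285], [-0.001, -0.285, 0.958], [-1.0, 0.006, 0.001]]
ft_force: [-3.7, -3.0, 1.9]
grip_width: 0.0564
```

```bash
python3 rt.py
```

```text
j [ 0.637  0.235 -0.316 -0.003 -1.025 -0.345] pos [0.4876 0.1632 0.1574] psi -2.852 F [-4.53 -3.05  2.31] T [-0.688  1.027  0.068] w 0.0561 t 24.2333
shift [2.9 0.2 1.5] tilt [-1.0e+00  6.2e-03  7.0e-04]
Tz [-0.001  0.026  0.068] mean T [-0.684  0.977  0.031] F [-4.33 -3.22  1.76] j6 -0.04097503493539989
```

Call:
step_arm --plan '[[[0, 0, 0], [0.04, 0, 0], 0], [[0, 0, 0], [0.07, 0, 0], 0], [[0, 0, 0], [0.07, 0, 0], 0]]'

```text
time_s: 24.48
position: [0.4875, 0.1632, 0.1574]
orientation: [[-0.006, -0.976, -0.218], [-0.001, -0.218, 0.976], [-1.0, 0.006, 0.0]]
ft_force: [-2.8, -2.0, 1.1]
grip_width: 0.0568
```

```bash
python3 rt.py
```

```text
j [ 0.637  0.235 -0.316 -0.003 -1.026 -0.414] pos [0.4875 0.1632 0.1574] psi -2.921 F [-3.05 -1.69  1.82] T [-0.493  0.729  0.002] w 0.0562 t 24.6333
shift [2.9 0.1 1.4] tilt [-1.0e+00  6.5e-03  3.0e-04]
Tz [ 0.026 -0.006  0.002] mean T [-0.483  0.683  0.007] F [-3.25 -1.94  1.4 ] j6 -0.02163584518712014
```

Call:
step_arm --plan '[[[0, 0, 0], [0.02, 0, 0], 0], [[0, 0, 0], [0.03, 0, 0], 0], [[0, 0, 0], [0.03, 0, 0], 0]]'

```text
time_s: 24.88
position: [0.4875, 0.1632, 0.1574]
orientation: [[-0.006, -0.982, -0.189], [-0.001, -0.189, 0.982], [-1.0, 0.007, 0.0]]
ft_force: [-3.1, -2.3, 0.9]
grip_width: 0.0566
```

```bash
python3 rt.py
```

```text
j [ 0.637  0.235 -0.316 -0.003 -1.026 -0.444] pos [0.4875 0.1632 0.1574] psi -2.951 F [-3.45 -1.    1.75] T [-0.433  0.691 -0.053] w 0.0565 t 25.0333
shift [2.9 0.2 1.4] tilt [-1.0e+00  6.5e-03  2.0e-04]
Tz [-0.138 -0.04  -0.053] mean T [-0.415  0.665 -0.077] F [-3.48 -1.11  1.17] j6 0.08924317779019475
```

Call:
step_arm --plan '[[[0, 0, 0], [0.015, 0, 0], 0], [[0, 0, 0], [0.025, 0, 0], 0], [[0, 0, 0], [0.025, 0, 0], 0]]'

```text
time_s: 25.28
position: [0.4874, 0.1631, 0.1574]
orientation: [[-0.007, -0.986, -0.164], [-0.001, -0.164, 0.986], [-1.0, 0.007, -0.0]]
ft_force: [-2.5, -2.3, 1.5]
grip_width: 0.0563
```

```bash
python3 rt.py
```

```text
j [ 0.637  0.235 -0.316 -0.004 -1.026 -0.469] pos [0.4874 0.1631 0.1574] psi -2.976 F [-3.5  -2.36  1.16] T [-0.494  0.71  -0.097] w 0.0566 t 25.4333
shift [2.9 0.1 1.4] tilt [-1.      0.0067  0.    ]
Tz [-0.06  -0.053 -0.097] mean T [-0.43   0.719 -0.07 ] F [-3.62 -2.02  1.21] j6 0.07549794623628259
```

Call:
step_arm --plan '[[[0, 0, 0], [0.015, 0, 0], 0], [[0, 0, 0], [0.025, 0, 0], 0], [[0, 0, 0], [0.025, 0, 0], 0]]'

```text
time_s: 25.68
position: [0.4874, 0.1631, 0.1574]
orientation: [[-0.007, -0.99, -0.14], [-0.001, -0.14, 0.99], [-1.0, 0.007, -0.0]]
ft_force: [-3.8, -2.1, 2.3]
grip_width: 0.0564
```

```bash
python3 rt.py
```

```text
j [ 0.637  0.235 -0.316 -0.004 -1.026 -0.495] pos [0.4874 0.1632 0.1574] psi -3.001 F [-3.46 -1.69  1.39] T [-0.474  0.762 -0.034] w 0.0567 t 25.8333
shift [2.9 0.1 1.4] tilt [-1.0e+00  6.7e-03 -1.0e-04]
Tz [ 0.003 -0.027 -0.034] mean T [-0.436  0.756 -0.02 ] F [-3.65 -1.64  1.35] j6 0.05182055407203734
```

Call:
step_arm --plan '[[[0, 0, 0], [0.01, 0, 0], 0], [[0, 0, 0], [0.02, 0, 0], 0], [[0, 0, 0], [0.02, 0, 0], 0]]'

```text
time_s: 26.08
position: [0.4873, 0.1631, 0.1574]
orientation: [[-0.007, -0.993, -0.12], [-0.001, -0.12, 0.993], [-1.0, 0.007, -0.0]]
ft_force: [-3.5, -1.7, 1.9]
grip_width: 0.0567
```

```bash
python3 rt.py
```

```text
j [ 0.637  0.235 -0.316 -0.004 -1.026 -0.515] pos [0.4873 0.1631 0.1574] psi -3.021 F [-3.49 -1.64  1.45] T [-0.465  0.811 -0.07 ] w 0.0569 t 26.2333
shift [2.9 0.1 1.4] tilt [-1.0e+00  6.8e-03 -2.0e-04]
Tz [-0.054 -0.088 -0.07 ] mean T [-0.439  0.812 -0.071] F [-3.91 -1.71  1.41] j6 0.07448127726092935
```

Call:
step_arm --plan '[[[0, 0, 0], [0.01, 0, 0], 0], [[0, 0, 0], [0.02, 0, 0], 0], [[0, 0, 0], [0.02, 0, 0], 0]]'

```text
time_s: 26.48
position: [0.4873, 0.1631, 0.1574]
orientation: [[-0.007, -0.995, -0.1], [-0.001, -0.1, 0.995], [-1.0, 0.007, -0.0]]
ft_force: [-3.7, -2.5, 2.5]
grip_width: 0.0567
```

```bash
python3 rt.py
```

```text
j [ 0.637  0.235 -0.316 -0.004 -1.026 -0.535] pos [0.4873 0.1631 0.1574] psi -3.041 F [-4.34 -1.85  1.14] T [-0.474  0.821  0.054] w 0.0565 t 26.6333
shift [2.9 0.1 1.4] tilt [-1.0e+00  6.9e-03 -4.0e-04]
Tz [0.021 0.041 0.054] mean T [-0.489  0.842  0.039] F [-3.96 -2.01  1.62] j6 -0.027723144739866257
```

Call:
step_arm --plan '[[[0, 0, 0], [0.01, 0, 0], 0], [[0, 0, 0], [0.02, 0, 0], 0], [[0, 0, 0], [0.02, 0, 0], 0]]'

```text
time_s: 26.88
position: [0.4873, 0.163, 0.1574]
orientation: [[-0.007, -0.996, -0.085], [-0.002, -0.085, 0.996], [-1.0, 0.007, -0.002]]
ft_force: [-3.4, -2.1, 1.0]
grip_width: 0.0565
```

```bash
python3 rt.py
```

```text
j [ 0.638  0.235 -0.316 -0.003 -1.026 -0.552] pos [0.4873 0.163  0.1574] psi -3.058 F [-4.33 -3.32  0.85] T [-0.567  0.877  1.921] w 0.0564 t 27.0333
shift [2.9 0.1 1.5] tilt [-1.      0.0069 -0.0015]
Tz [1.775 1.866 1.921] mean T [-0.595  0.864  1.854] F [-4.09 -2.52  1.21] j6 -1.9332314282655716
```

Call:
step_arm --plan '[[[0, 0, 0], [-0.02, 0, 0], 0], [[0, 0, 0], [-0.07, 0, 0], 0], [[0, 0, 0], [-0.14, 0, 0], 0], [[0, 0, 0], [-0.21, 0, 0], 0], [[0, 0, 0], [-0.28, 0, 0], 0], [[0, 0, 0], [-0.35, 0, 0], 0], [[0, 0, 0], [-0.42, 0, 0], 0], [[0, 0, 0], [-0.49, 0, 0], 0], [[0, 0, 0], [-0.52, 0, 0], 0], [[0, 0, 0], [-0.54, 0, 0], 0]]'

```text
time_s: 27.87
position: [0.4881, 0.1635, 0.1574]
orientation: [[-0.005, -0.813, -0.582], [-0.0, -0.582, 0.813], [-1.0, 0.004, 0.003]]
ft_force: [-1.3, -1.3, -0.3]
grip_width: 0.0564
```

```bash
python3 rt.py; python3 ix.py 25
```

```text
j [ 0.637  0.236 -0.315 -0.003 -1.025 -0.014] pos [0.4881 0.1634 0.1574] psi -2.52 F [ 0.39 -1.85 -0.91] T [-0.304 -0.164 -0.017] w 0.0562 t 28.0167
shift [2.9 0.2 1.5] tilt [-1.      0.0047  0.0025]
Tz [ 0.033  0.09  -0.017] mean T [-0.294 -0.073  0.036] F [-0.07 -1.69 -0.52] j6 -0.02131868270225823
j [ 0.637  0.236 -0.315 -0.003 -1.025 -0.014] pos [0.4881 0.1634 0.1574] psi -2.52 F [ 0.39 -1.85 -0.91] T [-0.304 -0.164 -0.017] w 0.0562 t 28.0167
shift [2.9 0.2 1.5] tilt [-1.      0.0047  0.0025]
```

View pics/i25.png

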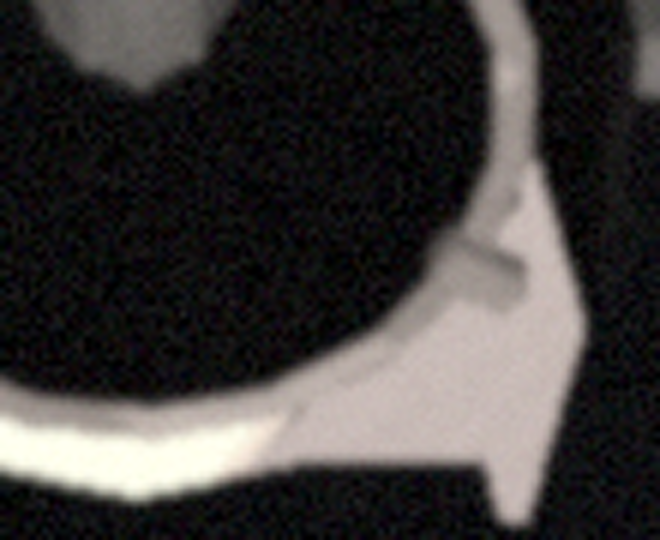

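Call:
step_arm --plan '[[[0, 0, 0], [-0.07, 0, 0], 0], [[0, 0, 0], [-0.14, 0, 0], 0], [[0, 0, 0], [-0.21, 0, 0], 0], [[0, 0, 0], [-0.28, 0, 0], 0], [[0, 0, 0], [-0.35, 0, 0], 0], [[0, 0, 0], [-0.42, 0, 0], 0], [[0, 0, 0], [-0.48, 0, 0], 0], [[0, 0, 0], [-0.525, 0, 0], 0], [[0, 0, 0], [-0.525, 0, 0], 0]]'

```text
time_s: 28.82
position: [0.4886, 0.1641, 0.1574]
orientation: [[-0.004, -0.412, -0.911], [0.0, -0.911, 0.412], [-1.0, 0.001, 0.004]]
ft_force: [0.3, 0.4, -1.3]
grip_width: 0.0566
```

```bash
python3 rt.py
```

```text
j [ 0.637  0.236 -0.315 -0.003 -1.023  0.509] pos [0.4886 0.1641 0.1574] psi -1.996 F [ 1.31  0.8  -1.39] T [ 0.288 -0.285  0.014] w 0.0564 t 28.9667
shift [2.9 0.2 1.6] tilt [-1.      0.0013  0.0038]
Tz [0.095 0.051 0.014] mean T [ 0.224 -0.244  0.053] F [ 0.71  0.38 -1.85] j6 -0.02814214036334306
```

Call:
step_arm --plan '[[[0, 0, 0], [0, 0, 0], 1], [[0, 0, 0], [0, 0, 0], 1], [[0, 0, 0], [0, 0, 0], 1], [[0, 0, 0], [0, 0, 0], 1], [[0, 0, 0], [0, 0, 0], 1], [[0, 0, 0], [0, 0, 0], 1], [[0, 0, 0], [0, 0, 0], 1]]'

```text
time_s: 29.55
position: [0.4886, 0.164, 0.1575]
orientation: [[-0.004, -0.413, -0.911], [0.0, -0.911, 0.413], [-1.0, 0.001, 0.004]]
ft_force: [-0.1, -0.0, 0.9]
grip_width: 0.086
```

```bash
python3 ix.py 26
```

```text
j [ 0.637  0.236 -0.315 -0.003 -1.023  0.509] pos [0.4886 0.164  0.1575] psi -1.996 F [-0.11 -0.03  0.94] T [0.053 0.005 0.026] w 0.086 t 29.55
shift [3.  0.3 1.7] tilt [-1.      0.0012  0.0037]
```

View pics/i26.png

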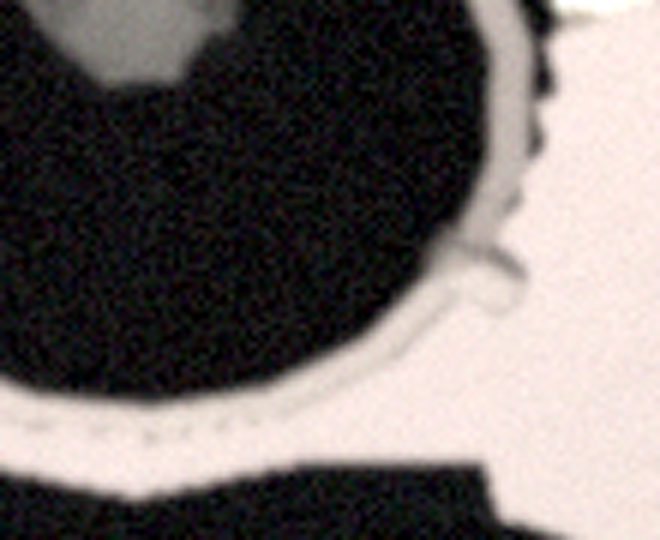

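Call:
step_arm --plan '[[[-25, 0, 0], [0, 0, 0], 1], [[-60, 0, 0], [0, 0, 0], 1], [[-100, 0, 0], [0, 0, 0], 1], [[-130, 0, 0], [0, 0, 0], 1], [[-130, 0, 0], [0, 0, 0], 1]]'

```text
time_s: 30.02
position: [0.4925, 0.1651, 0.2952]
orientation: [[0.009, -0.412, -0.911], [0.006, -0.911, 0.412], [-1.0, -0.01, -0.006]]
ft_force: [1.4, 0.2, 0.7]
grip_width: 0.0854
```

```bash
python3 - <<'E'
from mv import *
import cv2
cv2.imwrite('pics/s27.png',ctrl.grab_frame('side'))
a,b=[cv2.imread(f'pics/{x}.png').astype(int) for x in('side0','s27')]
cv2.imwrite('pics/sd2.png',np.hstack([b.astype('uint8')[150:390,180:380],(abs(a-b)*4).clip(0,255).astype('uint8')[150:390,180:380]]))
rel([.4885,.164,.285])
ctrl.hand_in()
E
```

```text
j [ 0.637  0.143 -0.089 -0.002 -1.334  0.509] pos [0.4908 0.1649 0.2915] psi -1.996 F [-0.75 -0.15 -1.45] T [0.001 0.053 0.002] w 0.0855 t 30.0667
shift [6.5 1.8 1.8] tilt [-1.     -0.0059 -0.0013]
the job is handed in; nothing more can be done
```

View pics/sd2.png

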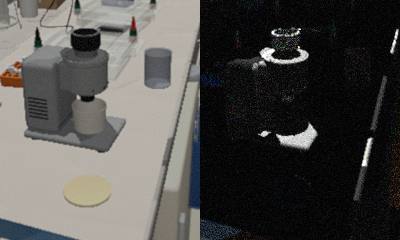

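I turned the ring clockwise to a firm stop and backed it off four clicks, twice. I then let go, lifted clear and handed in at about 30 s. Whether the burrs count as wrung is not certain, because the torque at the stop went well over 1 N m.

**Four clicks off:** On the second pass the stop began 1.046 rad (59.9°) from where the ring rests. By the index rib in the pictures it was 60.4° on the first pass. The ring did not move when I opened the gripper, and the wrist torque there was near zero.

**Bystanders:** The cup, dish and beaker showed no movement in the side picture taken with the arm well clear. The last side picture shows extra bright patches at the ring, flange and mill foot. I took these for the gripper's shadow and did not check them before handing in.

These checks failed or disagreed:
- **Torque at the stop:** I read 0.8 N m on the first approach, 1.1 N m on the recheck and 1.9 N m on the second pass. On the first approach I sent the next two turns without reading the torque in between, and the grip slipped about 8°.
- **Stiffness:** On the two later presses the ring turned no more than 0.03 rad past the stop, well inside the 0.122 rad that matches the burr height limit. That makes the stop several times stiffer than the stated 8 N m per radian, and I could not explain it.
- **Start position:** The ring's start measured about 6° off the click positions found later, in both the wrist and top pictures. I therefore counted from the stop, not from the start.
- **Fingertips:** They ended about 40 mm short of the stated TCP in the pictures, so I gripped with the TCP at 0.155 m.

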